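# Isolate the line and take the adsorber tube out of the slanted quick coupler

## Task

Change over the sampling line: first shift the selector lever out of its near left slot, across the neutral slot and fully forward (away from you) in the right-hand slot. Then pull the slanted coupler's knurled spring collar back along its axis, turn it anticlockwise (seen from its top end) to the stop and let it settle on its open rest, draw the metal tube out and put it head up in the steel beaker. Leave the lever forward, the collar open, the beaker upright, and the other things where they are.

Things in the scene. Friction and masses are not known exactly. Their poses are not given: they have to be found in the camera images.
- shift_knob (a point): Centre of the white ball knob (32 mm across) on the selector's steel shift lever (rod 8 mm across). It lies 115 mm from the lever's pivot, which is inside the selector box, 15 mm above the worktop; upright, the knob's centre is 130 mm above the worktop, 60 mm above the gate plate.
- selector: Fixed grey box, 116 x 112 mm, top of its H-gate plate at 70 mm; origin under its centre on the worktop, straight below the lever's pivot. x axis: forward (roughly away from the robot), y: left. Two long slots run along x, joined across the middle by the neutral slot. The knob travels 34 mm fore and aft of the middle and 26 mm to each side, with 4 mm of play. The lever stays where left (1 N at the knob).
- shift_fore (a joint): Lever's fore-and-aft angle, rad: 0 in the neutral slot, +0.30 fully forward (+x of the selector), -0.30 fully back. Starts between -0.30 and -0.22.
- shift_side (a joint): Lever's sideways angle, rad: -0.23 in the left slot (+y of the selector), +0.23 in the right slot. It can change sides only while shift_fore is within about 0.04 of 0. Starts left. Knob centre in the selector's frame: x = 0.115 sin(fore), y = -0.115 sin(side) cos(fore), z = 0.015 + 0.115 cos(side) cos(fore).
- collar (a point): Middle of the coupler's knurled steel collar, a ring 46 mm across and 30 mm high (15 mm each way along its axis from here). z axis: the collar's axis, up and out, leaning 30 degrees from vertical roughly towards the robot. The point moves and turns with the collar. The tube's head stands 28 mm out of the locked collar, 24 mm out of the open one. The coupler is fixed; its foot plate, 130 x 104 x 12 mm, is on the worktop.
- collar_pull (a joint): How far the collar is pulled back along +z of point collar, m: 0 (locked, down) to 0.012. A spring pushes it down with about 4 N at 0 and 8.5 N at 0.012. Teeth on its rim let it turn only while it is pulled 0.008 or more. At the open end it drops onto a rest and stays at 0.004.
- collar_turn (a joint): How far the collar is turned anticlockwise about +z of point collar, rad: 0 locked, 1.30 stop. Past 1.05 it can drop onto its open rest; there it is clear of the tube's two ears and stays open by itself. Turns lightly.
- tube_mid (a point): Middle of the loose metal tube (102 mm long, 0.15 kg), z axis along it towards its head. From here along z: lower end -51 mm, shaft 22 mm across to +11, two ears (35 mm over both, along y) +11 to +16, head 24 mm across to +51. It starts in the coupler along the collar's axis, its lower 62 mm inside; the collar's tabs hold its ears until the collar is open; then it slides out along the axis.
- beaker_rim (a point): Centre of the mouth of the open steel beaker standing upright on the worktop, loose: 76 mm across outside, 75 mm high (this point is 75 mm above the worktop), wall 3 mm, floor 4 mm thick, 0.45 kg. The tube stands in it leaning on the wall with its head out.
- bottle_0: Bystander: small brown reagent bottle, 52 mm across, 106 mm tall; origin under its centre.
- filter_cassette_0: Bystander: clear round filter cassette, 40 mm across, 38 mm tall; origin under its centre.
- petri_dish: Bystander: flat round lidded dish, 59 mm across, 13 mm tall; origin under its centre.
- rotameter: Bystander: clear upright flow meter on a foot, 61 x 54 x 126 mm tall; origin under its centre.
- spanner: Bystander: open-ended spanner lying flat, 169 mm long; origin under its centre.

How it is judged:
By the outcome, as a careful person would: the job done as asked, in the order asked, and still so for the second after the job is handed in, with the robot touching nothing.
It also fails if it takes over 58 s, if anything falls off the work surface, if the arm or the gripper's body presses on something with over 40 N, if the wrist force passes 120 N, or if a joint passes its speed limit or range.

## Robot

A 7-joint arm with a two-finger parallel gripper is mounted at the origin on a cart in front of the work surface, level with it; the furniture and walls round the work are solid. World frame = base frame: x ahead of the robot, y to its left, z up, the work surface at z = 0. Lengths are in m, angles in rad, forces in N, time in s.
With the tool pointing down it reaches from about 0.4 to 0.875 m from the base axis. Payload 19.3 kg.
Tool frame: the origin (TCP) lies between the finger pads; the fingertips stand bot.tcp_to_tips ahead of it and the grasp point (between the pads) lies 3 mm ahead of it (bot.tcp_to_tips is the distance from the TCP to the fingertips, in m); x points along the fingers, y is the direction in which the jaws open and shut, and the axes are right-handed (so a half turn about x gives the same grasp; the last joint's range is limited). The gripper opens to 85 mm and grips with 20 to 120 N. Pads are 22 mm wide; open, the fingers measure 114 mm over their backs; the gripper's body (76 mm by 85 mm) begins 54 mm behind the grasp point. The pads swing forward as they close: fully open they stand 13 mm farther back than shut.
Start: joints at [1.213, 0.521, -0.036, 1.599, 0.021, 1.021, -0.113], TCP at [0.177, -0.599, 0.253] pointing down, gripper open.
Joint ranges: [-2.91, 2.91], [-0.3, 2.13], [-1.5, 1.42], [0.17, 2.43], [-1.26, 4.41], [0.16, 1.93], [-2.52, 2.52]. Speed limits (rad/s): [1.89, 1.89, 2.39, 2.39, 3.01, 3.01, 3.01].

## Interface

Orientations are given as [roll, pitch, yaw] about the fixed x, y, z axes, in that order (R = Rz(yaw) Ry(pitch) Rx(roll)).
In Python, from workcell import bot, eyes gives the robot as it stands. The module is installed in compiled form; this text tells all that it offers.
- The arm moves only by the tool step_arm, never from a script. Its argument "targets" is a list that holds one entry, the list of rows, each a list of 7 numbers: the shift along the tool's x, y, z in cm, then the turn, a rotation vector about the tool's x, y, z in rad, then the opening, from 0 (shut) to 1 (fully open). A call has 1 to 10 rows; each row is the pose to reach, as a shift and turn from the pose measured when the call began, along the tool's axes at that moment; what a row does not reach only later rows make up. A row lasts 1/10 s, in which the tool goes at most 50 mm and 8.59 degrees, less where a joint would pass 70% of its speed; a pose out of reach is approached as far as the arm can. A call with a gripper value outside its range is refused whole. The fingers move at their own pace and stop on an object; "grip_force" is the grip in N (left out, the last holds). Time passes only in rows, so rows that repeat a pose let the fingers close. It gives the time, the measured TCP pose, the force and the opening at its end, in the units of the state.
- bot.observe(): the state, without advancing time (a new reading comes with each control period).
- eyes.grab_frame(name): name is "side" or "top"; returns the picture (480x640x3 uint8, red, green, blue); there is no depth.
- eyes.get_calibration(name): a dict with "fx", "fy", "cx", "cy" (pixels), "k1" (the pictures are not rectified: a ray, as slopes to the right and down, at radius r is drawn at 1 + k1 r^2 times it, then the intrinsics apply), "camera_from_world" (4x4, takes a point from world to camera coordinates). Camera axes: x right, y down, z forward; pixel columns grow to the right and rows downward; lengths in m; the calibration is good to about 2 mm. A picture is of the moment at which its call begins. get_calibration takes no time and is no camera call.
- bot.job_done(): hands the job in, once; it reports no verdict.
The state is a dict: "clock": time; "qpos": joint angles; "qd": joint speeds; "joint_efforts": joint torques, N m; "position": TCP position; "tool_rot": TCP orientation; "force": force on the tool from outside, world axes, zero at the start; "moment": the same for the moment, N m; "grip_width": finger opening in m.
Only numpy, scipy, OpenCV 4.12 (cv2) and the standard library are available. Lean on these libraries where they do the work, as an engineer would, in place of code of your own. Each camera call takes 0.05 s, during which the arm holds its last target.

## Working session

There is one attempt and no reset: what is moved stays moved. The work goes in short steps, Python scripts to look and compute and a tool call to move; the robot and the scene stay as the last step left them, time stands still between calls to the robot, and variables do not carry over. Pictures are saved under pics/ and viewed, and the job is handed in when it is done.

Besides the shell and the picture viewer there is one more tool, called after "Request:" as a command line: name --argument value ..., lists and objects as JSON in quotes. step_arm: Moves the arm, as the interface text tells. Its arguments: {"type":"object","properties":{"targets":{"type":"array","items":{"type":"array","items":{"type":"array","items":{"type":"number"}}}},"grip_force":{"type":"number"}},"required":["targets"]}

```bash
mkdir -p pics; ls
python3 - <<'E'
from workcell import bot, eyes
import cv2, json
for n in("side","top"):
    im=eyes.grab_frame(n); cv2.imwrite(f"pics/{n}0.png",im[:,:,::-1])
    print(n,eyes.get_calibration(n))
print(bot.observe(), bot.tcp_to_tips)
E
```

```text
pics
side {'fx': 613.1706749448906, 'fy': 613.1706749448906, 'cx': 319.66618633199744, 'cy': 244.2615352402723, 'k1': 0.04739171893567073, 'camera_from_world': array([[ 0.99546133, -0.09421712, -0.01341179, -0.5912609 ],
       [-0.06794467, -0.60494142, -0.79336587,  0.08726875],
       [ 0.0666353 ,  0.7906763 , -0.60859734,  1.08623167],
       [ 0.        ,  0.        ,  0.        ,  1.        ]])}
top {'fx': 443.61871595312186, 'fy': 443.61871595312186, 'cx': 328.81033224020564, 'cy': 235.35650597694007, 'k1': 0.004270146010407266, 'camera_from_world': array([[ 0.0100499 , -0.99986834, -0.01274006, -0.05226985],
       [-0.99806566, -0.00924846, -0.06147681,  0.58928285],
       [ 0.06135089,  0.01333325, -0.9980272 ,  0.90112235],
       [ 0.        ,  0.        ,  0.        ,  1.        ]])}
{'clock': 0.1, 'qpos': array([ 1.21278706,  0.52192397, -0.03631139,  1.59991399,  0.02117524,
        1.02112443, -0.11279677]), 'qd': array([-0.00017743, -0.00188608, -0.00082085, -0.00169218, -0.00088681,
        0.00107521, -0.00076905]), 'joint_efforts': array([ 4.52522188e-03, -9.28481269e+01,  1.98416725e+00, -3.70530868e+01,
        1.81009521e-02,  5.33755927e-03, -8.75932346e-05]), 'position': array([ 0.17729863, -0.59904512,  0.25281568]), 'tool_rot': array([-1.51406703,  1.56981056,  1.91529962]), 'force': array([0.03426311, 0.24184061, 0.03127621]), 'moment': array([ 0.04897087,  0.01138228, -0.00671447]), 'grip_width': 0.08537665687931724} 0.022
```

View pics/side0.png

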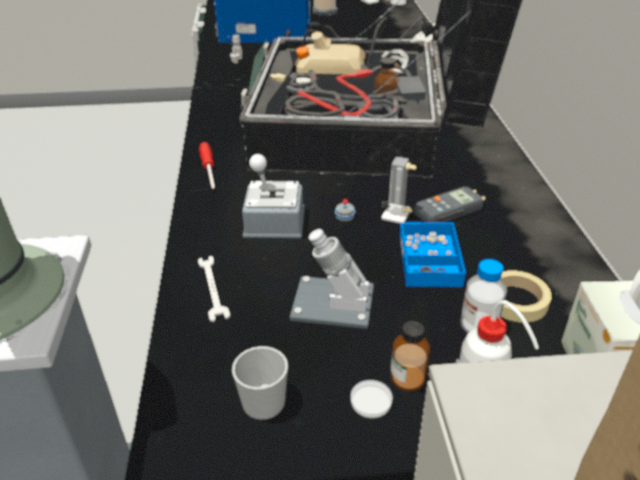

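View pics/top0.png

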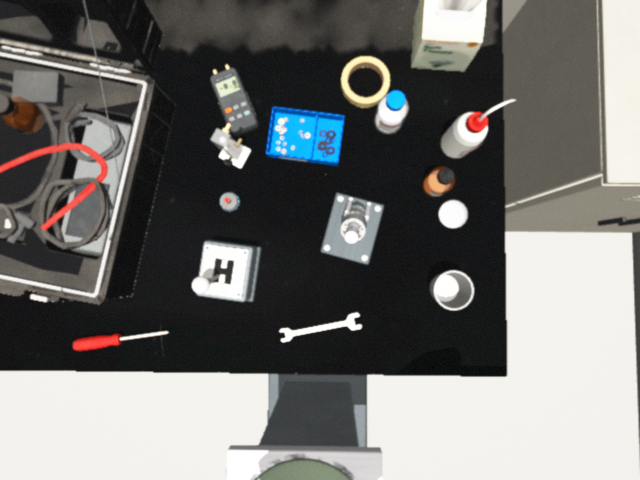

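Run:
```python
import cv2, numpy as np
s=cv2.imread("pics/side0.png");t=cv2.imread("pics/top0.png")
def c(im,x,y,w,h,k): return cv2.resize(im[y:y+h,x:x+w],None,fx=k,fy=k,interpolation=cv2.INTER_CUBIC)
cv2.imwrite("pics/s_a.png",c(s,225,140,160,200,3.0) if 0 else c(s,225,140,200,190,3))
cv2.imwrite("pics/t_a.png",c(t,180,180,220,150,3.6))
```

```text
(no output)
```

View pics/s_a.png

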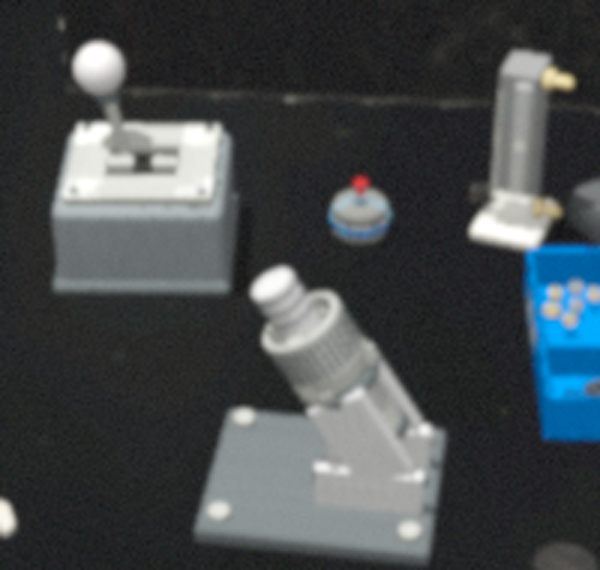

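View pics/t_a.png

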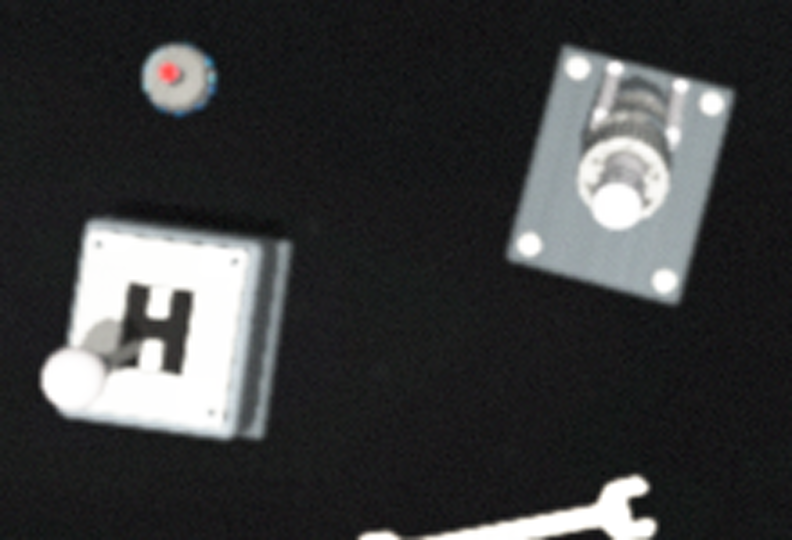

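```bash
cat > h.py <<'E'
import numpy as np, cv2
from workcell import bot, eyes
from scipy.spatial.transform import Rotation as Rn
C={n:eyes.get_calibration(n) for n in("side","top")}
def ray(n,u,v):
    c=C[n]; xd=np.array([(u-c['cx'])/c['fx'],(v-c['cy'])/c['fy']]); x=xd.copy()
    for _ in range(10): x=xd/(1+c['k1']*(x@x))
    M=c['camera_from_world']; R=M[:3,:3]
    d=R.T@np.array([*x,1]); return -R.T@M[:3,3], d/np.linalg.norm(d)
def plane(n,u,v,z):
    o,d=ray(n,u,v); return o+d*(z-o[2])/d[2]
def tri(us,vs,ut,vt):
    o1,d1=ray("side",us,vs);o2,d2=ray("top",ut,vt)
    s=np.linalg.lstsq(np.c_[d1,-d2],o2-o1,rcond=None)[0]
    a=o1+d1*s[0];b=o2+d2*s[1]; return (a+b)/2,np.linalg.norm(a-b)
def proj(n,p):
    c=C[n];q=c['camera_from_world']@np.r_[p,1];x=q[:2]/q[2];x=x*(1+c['k1']*(x@x))
    return np.array([x[0]*c['fx']+c['cx'],x[1]*c['fy']+c['cy']])
def T(x,y): return 180+x/3.6,180+y/3.6
def S(x,y): return 225+x/3,140+y/3
E
python3 - <<'E'
from h import *
np.set_printoptions(precision=4,suppress=True)
print("knob",tri(*S(99,68),*T(73,380)))
pl=[plane("top",*T(*p),0.07) for p in[(88,220),(257,238),(230,440),(65,412)]]
print("gate",np.array(pl),np.mean(pl,0))
for p in [(126,285),(193,294),(185,375),(120,366)]: print("slot",plane("top",*T(*p),0.07))
pl=np.array([plane("top",*T(*p),0.012) for p in[(565,45),(735,90),(680,303),(508,260)]])
print("foot",pl,pl.mean(0)); f=(pl[0]+pl[1]-pl[2]-pl[3])/2; print(f,np.arctan2(f[1],f[0]))
sc=np.array([plane("top",*T(*p),0.013) for p in[(577,67),(711,103),(664,281),(528,244)]]);print(sc.mean(0));f=(sc[0]+sc[1]-sc[2]-sc[3])/2;print(f,np.arctan2(f[1],f[0]))
print("tubetop",tri(*S(272,283),*T(618,203)))
s=np.array([plane("side",*S(*p),0.012) for p in[(222,410),(446,430),(430,562),(195,538)]]);print(s,s.mean(0))
E
```

```text
knob (array([0.4913, 0.185 , 0.1259]), np.float64(0.003828150829909018))
gate [[0.573  0.1962 0.07  ]
 [0.5641 0.1039 0.07  ]
 [0.4551 0.1162 0.07  ]
 [0.4691 0.2058 0.07  ]] [0.5153 0.1555 0.07  ]
slot [0.5379 0.1745 0.07  ]
slot [0.5334 0.138  0.07  ]
slot [0.4897 0.1413 0.07  ]
slot [0.4941 0.1766 0.07  ]
foot [[ 0.6803 -0.0626  0.012 ]
 [ 0.6547 -0.1615  0.012 ]
 [ 0.531  -0.1302  0.012 ]
 [ 0.5548 -0.0308  0.012 ]] [ 0.6052 -0.0963  0.012 ]
[ 0.1246 -0.0316  0.    ] -0.24818772482953463
[ 0.6055 -0.0951  0.013 ]
[ 0.1032 -0.0271  0.    ] -0.2562705622095805
tubetop (array([ 0.5808, -0.089 ,  0.1477]), np.float64(0.0008939395128563664))
[[ 0.5544 -0.0292  0.012 ]
 [ 0.6834 -0.0615  0.012 ]
 [ 0.6572 -0.1669  0.012 ]
 [ 0.5324 -0.135   0.012 ]] [ 0.6069 -0.0982  0.012 ]
```

Run:
```python
from h import *
np.set_printoptions(precision=4,suppress=True)
s=cv2.imread("pics/side0.png");t=cv2.imread("pics/top0.png")
a=np.array([-.5*np.cos(.25),.5*np.sin(.25),np.cos(np.pi/6)])
P=np.array([0.5808,-0.089,0.1477])
e1=np.cross(a,[0,0,1]);e1/=np.linalg.norm(e1);e2=np.cross(a,e1)
def draw(im,n,k,off,col):
    pass
k=4
out={}
for n,im,x0,y0,w,h in(("side",s,290,210,100,120),("top",t,300,180,100,100)):
    o=cv2.resize(im[y0:y0+h,x0:x0+w],None,fx=k,fy=k,interpolation=cv2.INTER_CUBIC)
    for d,r,col in((0,.012,(0,0,255)),(-.028,.023,(0,255,0)),(-.058,.023,(255,0,0))):
        pts=[(proj(n,P+d*a+r*(np.cos(q)*e1+np.sin(q)*e2))+.5-[x0,y0])*k for q in np.linspace(0,6.28,40)]
        cv2.polylines(o,[np.int32(pts)],True,col,1)
    cv2.imwrite(f"pics/ov_{n}.png",o)
    out[n]=o
h=max(o.shape[0] for o in out.values())
cv2.imwrite("pics/ov.png",np.hstack([cv2.copyMakeBorder(o,0,h-o.shape[0],0,0,cv2.BORDER_CONSTANT) for o in out.values()]))
b=[cv2.resize(t[170:330,400:500],None,fx=3.5,fy=3.5,interpolation=cv2.INTER_CUBIC),cv2.resize(s[330:430,215:305],None,fx=4,fy=4,interpolation=cv2.INTER_CUBIC)]
h=max(o.shape[0] for o in b)
cv2.imwrite("pics/bk.png",np.hstack([cv2.copyMakeBorder(o,0,h-o.shape[0],0,0,cv2.BORDER_CONSTANT) for o in b]))
```

```text
(no output)
```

View pics/ov.png

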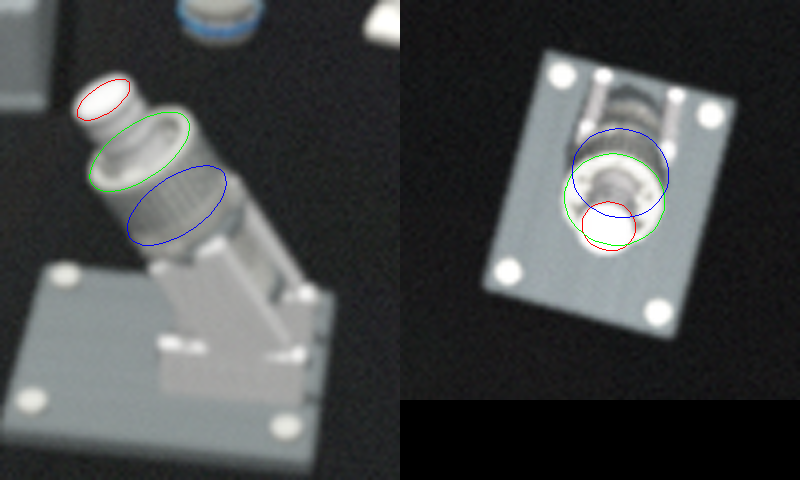

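View pics/bk.png

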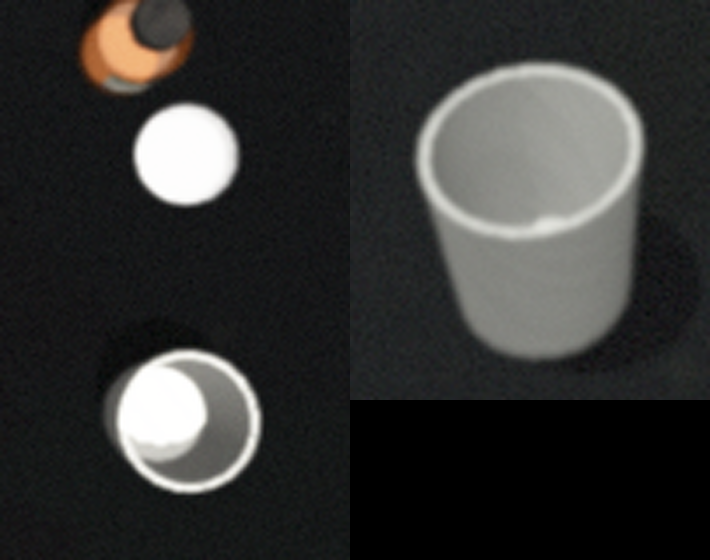

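Run:
```python
from h import *
np.set_printoptions(precision=4,suppress=True)
print("beaker",plane("top",454,290.3,.075),plane("side",260,367.5,.075),tri(260,367.5,454,290.3))
print("petri",plane("top",400+187/3.5,170+154/3.5,.013)); print("bottle cap",plane("top",400+162/3.5,170+20/3.5,.1))
s=bot.observe(); R=Rn.from_euler("xyz",s["tool_rot"]); print(R.as_matrix())
print("knob in tool cm", R.inv().apply(np.array([.490,.185,.126])-s["position"])*100)
```

```text
beaker [ 0.4828 -0.2888  0.075 ] [ 0.4853 -0.2886  0.075 ] (array([ 0.484 , -0.2887,  0.0752]), np.float64(0.0024759052421944325))
petri [ 0.637  -0.3053  0.013 ]
bottle cap [ 0.7    -0.2691  0.1   ]
[[-0.0003  0.2838 -0.9589]
 [ 0.0009 -0.9589 -0.2838]
 [-1.     -0.001   0.0001]]
knob in tool cm [ 12.7439 -66.2928 -52.2376]
```

```bash
cat >> h.py <<'E'
np.set_printoptions(precision=4,suppress=True)
def row(pos,xd,yd,base=None):
    s=bot.observe() if base is None else base
    R=Rn.from_euler("xyz",s["tool_rot"])
    x=np.array(xd,float);x/=np.linalg.norm(x);y=np.array(yd,float);y-=x*(x@y);y/=np.linalg.norm(y)
    G=Rn.from_matrix(np.c_[x,y,np.cross(x,y)])
    return np.round(np.r_[R.inv().apply(np.array(pos)-s["position"])*100,(R.inv()*G).as_rotvec()],3).tolist()
def st():
    s=bot.observe(); R=Rn.from_euler("xyz",s["tool_rot"]).as_matrix()
    print("t",s["clock"],"p",s["position"],"x",R[:,0],"y",R[:,1],"q",s["qpos"],"F",s["force"],"w",s["grip_width"])
E
python3 - <<'E'
from h import *
print(row([.5,-.25,.27],[0,0,-1],[-.1,-.995,0]))
E
```

```text
[-1.697, -24.312, -40.85, 0.388, 0.0, 0.001]
```

Request:
step_arm --targets '[[[-1.7, -24.3, -40.8, 0.388, 0, 0, 1], [-1.7, -24.3, -40.8, 0.388, 0, 0, 1], [-1.7, -24.3, -40.8, 0.388, 0, 0, 1], [-1.7, -24.3, -40.8, 0.388, 0, 0, 1], [-1.7, -24.3, -40.8, 0.388, 0, 0, 1], [-1.7, -24.3, -40.8, 0.388, 0, 0, 1], [-1.7, -24.3, -40.8, 0.388, 0, 0, 1], [-1.7, -24.3, -40.8, 0.388, 0, 0, 1], [-1.7, -24.3, -40.8, 0.388, 0, 0, 1], [-1.7, -24.3, -40.8, 0.388, 0, 0, 1]]]'

```text
clock: 1.1
position: [0.5019, -0.2464, 0.27]
tool_rot: [-1.562, 1.569, 1.484]
force: [-0.5, -1.0, 0.6]
grip_width: 0.0853
```

Run:
```python
from h import *
st()
print(row([.49,.185,.20],[0,0,-1],[-.1,-.995,0]))
```

```text
t 1.1 p [ 0.5019 -0.2464  0.27  ] x [ 0.0002  0.0021 -1.    ] y [-0.0962 -0.9954 -0.0021] q [ 0.4044  0.3995 -0.0712  1.755   0.0307  0.9887 -1.3452] F [-0.5371 -1.0057  0.5615] w 0.08526349580119817
[7.085, -42.812, 5.34, 0.004, 0.0, 0.002]
```

Request:
step_arm --targets '[[[7.0, -42.8, 5.3, 0, 0, 0, 1], [7.0, -42.8, 5.3, 0, 0, 0, 1], [7.0, -42.8, 5.3, 0, 0, 0, 1], [7.0, -42.8, 5.3, 0, 0, 0, 1], [7.0, -42.8, 5.3, 0, 0, 0, 1], [7.0, -42.8, 5.3, 0, 0, 0, 1], [7.0, -42.8, 5.3, 0, 0, 0, 1], [7.0, -42.8, 5.3, 0, 0, 0, 1], [7.0, -42.8, 5.3, 0, 0, 0, 1], [7.0, -42.8, 5.3, 0, 0, 0, 1]]]'

```text
clock: 2.1
position: [0.489, 0.1905, 0.1999]
tool_rot: [-1.151, 1.567, 1.901]
force: [-0.1, -1.2, 0.8]
grip_width: 0.0854
```

Run:
```python
from h import *
st()
for n in("side","top"):
    im=eyes.grab_frame(n)[:,:,::-1]; cv2.imwrite(f"pics/{n}1.png",im)
s=cv2.imread("pics/side1.png");t=cv2.imread("pics/top1.png")
cv2.imwrite("pics/k1.png",np.hstack([cv2.resize(s[80:240,200:330],None,fx=3,fy=3),cv2.resize(t[200:360,150:280],None,fx=3,fy=3)]))
print(row([.490,.185,.123],[0,0,-1],[-.1,-.995,0]))
```

```text
t 2.1 p [0.489  0.1905 0.1999] x [-0.0013  0.0039 -1.    ] y [-0.0893 -0.996  -0.0037] q [-0.3265  0.4376 -0.2048  1.9091  0.1142  0.8054 -2.2519] F [-0.0849 -1.2225  0.7949] w 0.08536137772389914
[7.736, 0.057, -0.016, 0.006, 0.001, 0.002]
```

View pics/k1.png

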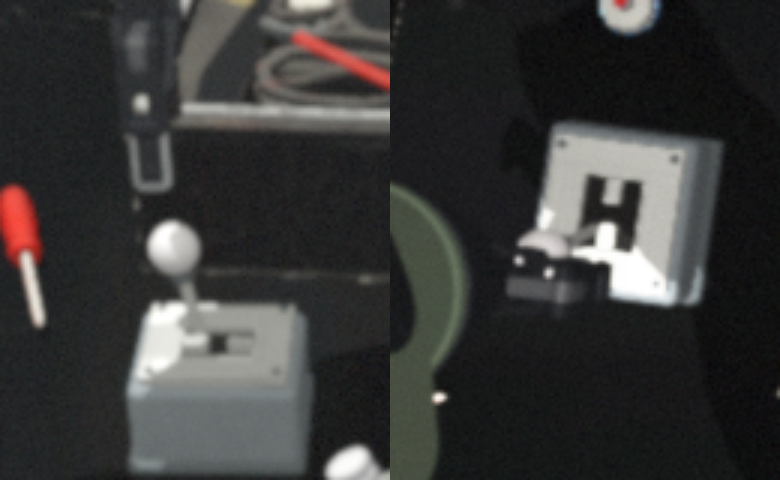

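Request:
step_arm --targets '[[[4, 0, 0, 0, 0, 0, 1], [7.8, 0, 0, 0, 0, 0, 1], [7.8, 0, 0, 0, 0, 0, 1], [7.8, 0, 0, 0, 0, 0, 0.3], [7.8, 0, 0, 0, 0, 0, 0.3], [7.8, 0, 0, 0, 0, 0, 0.3], [7.8, 0, 0, 0, 0, 0, 0.3], [7.8, 0, 0, 0, 0, 0, 0.3]]]' --grip_force 25

```text
clock: 3.0
position: [0.4904, 0.186, 0.1235]
tool_rot: [-1.793, 1.568, 1.255]
force: [-1.8, 0.5, 9.6]
grip_width: 0.0304
```

Run:
```python
from h import *
st()
for n in("side","top"):
    im=eyes.grab_frame(n)[:,:,::-1]; cv2.imwrite(f"pics/{n}2.png",im)
s=cv2.imread("pics/side2.png");t=cv2.imread("pics/top2.png")
cv2.imwrite("pics/k2.png",np.hstack([cv2.resize(s[80:240,200:330],None,fx=3,fy=3),cv2.resize(t[200:360,150:280],None,fx=3,fy=3)]))
```

```text
t 3.0 p [0.4904 0.186  0.1235] x [ 0.0008  0.0026 -1.    ] y [-0.0944 -0.9955 -0.0026] q [-0.3401  0.5523 -0.1803  1.9664  0.1563  0.6341 -2.2855] F [-1.7715  0.4502  9.638 ] w 0.030448797593476483
```

View pics/k2.png

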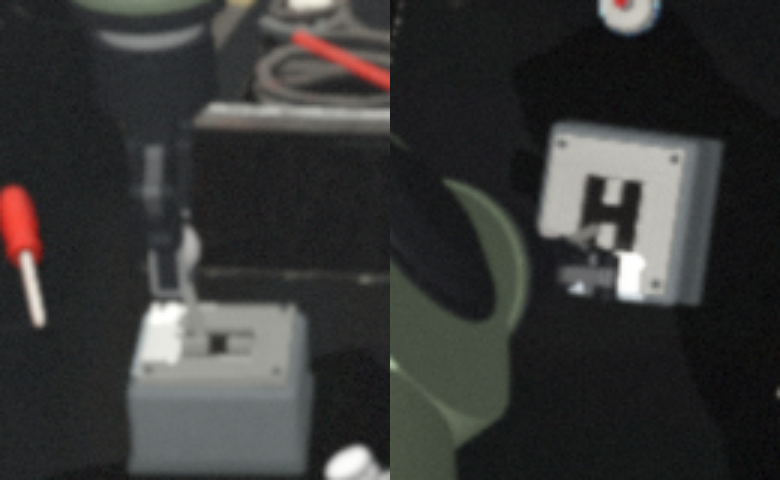

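Request:
step_arm --targets '[[[0, 0, 0, 0, 0, 0, 0.6], [0, 0, 0, 0, 0, 0, 0.6], [0, 0, -0.6, 0, 0, 0, 0.6], [0, 0, -0.6, 0, 0, 0, 0.6], [0, 0, -0.6, 0, 0, 0, 0.3], [0, 0, -0.6, 0, 0, 0, 0.3], [0, 0, -0.6, 0, 0, 0, 0.3], [0, 0, -0.6, 0, 0, 0, 0.3]]]'

```text
clock: 3.9
position: [0.4963, 0.1855, 0.1235]
tool_rot: [-1.766, 1.568, 1.281]
force: [-1.3, -0.1, 0.1]
grip_width: 0.0307
```

Run:
```python
from h import *
st()
for n in("side","top"):
    im=eyes.grab_frame(n)[:,:,::-1]; cv2.imwrite(f"pics/{n}3.png",im)
s=cv2.imread("pics/side3.png");t=cv2.imread("pics/top3.png")
cv2.imwrite("pics/k3.png",np.hstack([cv2.resize(s[80:240,200:330],None,fx=3,fy=3),cv2.resize(t[200:360,150:280],None,fx=3,fy=3)]))
```

```text
t 3.9 p [0.4963 0.1855 0.1235] x [ 0.0008  0.0026 -1.    ] y [-0.0942 -0.9955 -0.0026] q [-0.3349  0.5588 -0.1801  1.9526  0.1562  0.6415 -2.2785] F [-1.2661 -0.1132  0.093 ] w 0.03068693249768287
```

View pics/k3.png

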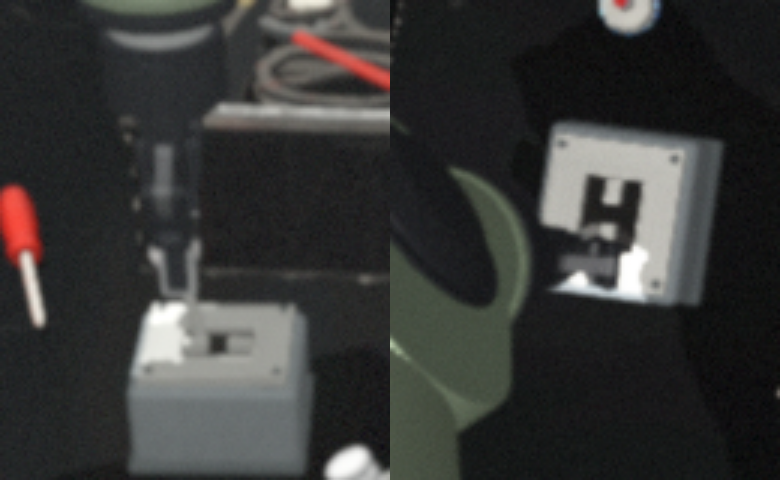

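Run:
```python
from h import *
s=cv2.imread("pics/side3.png");t=cv2.imread("pics/top3.png")
cv2.imwrite("pics/k3b.png",np.hstack([cv2.resize(s[170:242,235:315],None,fx=5,fy=5,interpolation=cv2.INTER_CUBIC),cv2.resize(t[232:304,190:270],None,fx=5,fy=5,interpolation=cv2.INTER_CUBIC)]))
```

```text
(no output)
```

View pics/k3b.png

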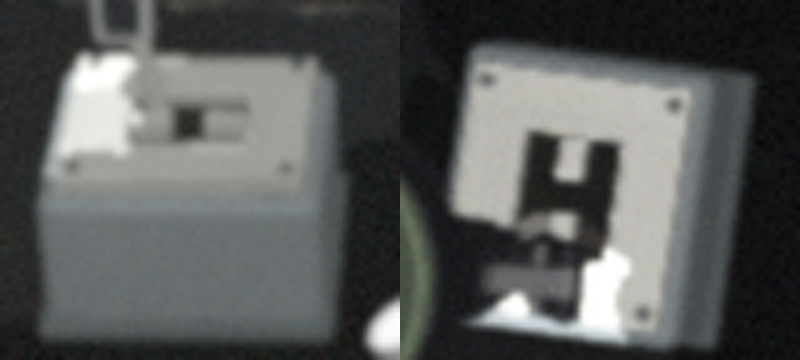

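Run:
```python
from h import *
print(plane("side",272.6,194.4,.07),plane("top",224,271.4,.07))
p=[plane("top",190+x/5,232+y/5,.07) for x,y in((86,78),(273,104),(242,312))]
print(p,(p[0]+p[2])/2)
f=p[1]-p[2];print(np.arctan2(f[1],f[0])); l=p[0]-p[1];print(np.arctan2(-l[0],l[1]))
```

```text
[0.5171 0.1558 0.07  ] [0.5143 0.1563 0.07  ]
[array([0.5603, 0.1904, 0.07  ]), array([0.5509, 0.1169, 0.07  ]), array([0.47  , 0.1272, 0.07  ])] [0.5152 0.1588 0.07  ]
-0.12670556712917336
-0.12787066772251465
```

Request:
step_arm --targets '[[[0, 0, -0.6, 0, 0, 0, 0.3], [-0.1, 0, -1.2, 0, 0, 0, 0.3], [-0.2, 0.05, -1.8, 0, 0, 0, 0.3], [-0.2, 0.05, -2.3, 0, 0, 0, 0.3], [-0.2, 0.05, -2.3, 0, 0, 0, 0.3]]]'

```text
clock: 4.5
position: [0.5199, 0.1829, 0.1256]
tool_rot: [-1.94, 1.568, 1.107]
force: [-0.4, 1.4, 6.6]
grip_width: 0.0304
```

Run:
```python
from h import *
st()
print(row([.516,.157,.1285],[0,0,-1],[-.1,-.995,0]),row([.5127,.1312,.1257],[0,0,-1],[-.1,-.995,0]))
s=eyes.grab_frame("side")[:,:,::-1];t=eyes.grab_frame("top")[:,:,::-1]
cv2.imwrite("pics/k4.png",np.hstack([cv2.resize(s[150:242,225:325],None,fx=4,fy=4,interpolation=cv2.INTER_CUBIC),cv2.resize(t[220:312,180:280],None,fx=4,fy=4,interpolation=cv2.INTER_CUBIC)]))
```

```text
t 4.5 p [0.5199 0.1829 0.1256] x [ 0.0015  0.0029 -1.    ] y [-0.0946 -0.9955 -0.0031] q [-0.3138  0.5811 -0.1798  1.897   0.1547  0.6741 -2.2511] F [-0.4237  1.4348  6.6375] w 0.030355810160262998
[-0.299, 2.611, 0.14, 0.005, -0.001, 0.003] [-0.027, 5.212, 0.225, 0.005, -0.001, 0.003]
```

View pics/k4.png

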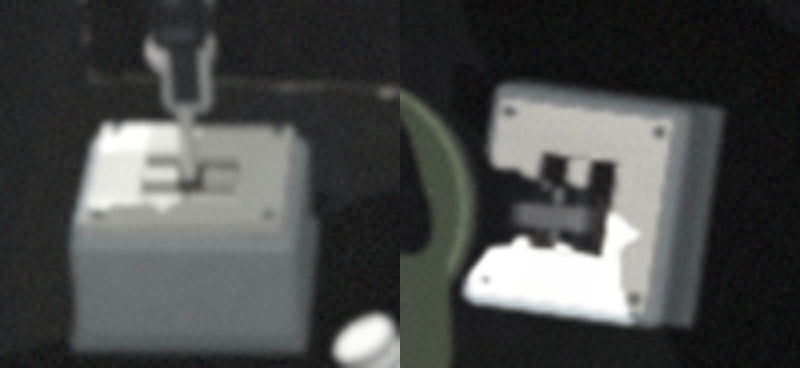

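Request:
step_arm --targets '[[[-0.1, 0.6, 0.05, 0, 0, 0, 0.3], [-0.2, 1.2, 0.05, 0, 0, 0, 0.3], [-0.3, 1.8, 0.1, 0, 0, 0, 0.3], [-0.3, 2.0, 0.1, 0, 0, 0, 0.3]]]'

```text
clock: 5.0
position: [0.5167, 0.1623, 0.1289]
tool_rot: [-2.037, 1.567, 1.009]
force: [-1.4, 5.3, 7.0]
grip_width: 0.0304
```

Request:
step_arm --targets '[[[0, 0.8, 0, 0, 0, 0, 0.3], [0.1, 1.6, 0.05, 0, 0, 0, 0.3], [0.2, 2.4, 0.1, 0, 0, 0, 0.3], [0.3, 3.1, 0.12, 0, 0, 0, 0.3], [0.3, 3.1, 0.12, 0, 0, 0, 0.3]]]'

```text
clock: 5.5
position: [0.5125, 0.1306, 0.1259]
tool_rot: [-2.083, 1.567, 0.962]
force: [-0.5, 3.2, 7.2]
grip_width: 0.0303
```

Run:
```python
from h import *
st()
print(row([.5464,.1269,.122],[0,0,-1],[-.1,-.995,0]))
s=eyes.grab_frame("side")[:,:,::-1];t=eyes.grab_frame("top")[:,:,::-1]
cv2.imwrite("pics/k5.png",np.hstack([cv2.resize(s[150:242,225:325],None,fx=4,fy=4,interpolation=cv2.INTER_CUBIC),cv2.resize(t[220:312,180:280],None,fx=4,fy=4,interpolation=cv2.INTER_CUBIC)]))
```

```text
t 5.5 p [0.5125 0.1306 0.1259] x [ 0.002   0.0028 -1.    ] y [-0.0961 -0.9954 -0.003 ] q [-0.2251  0.5535 -0.1823  1.9544  0.1562  0.6441 -2.1726] F [-0.4792  3.2061  7.2005] w 0.0303367607943071
[0.391, 0.043, -3.405, 0.004, -0.002, 0.003]
```

View pics/k5.png

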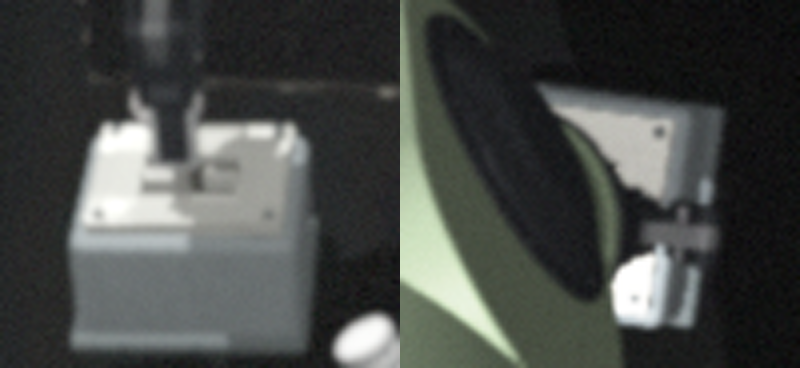

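Request:
step_arm --targets '[[[0, 0, -0.6, 0, 0, 0, 0.3], [0.05, 0, -1.3, 0, 0, 0, 0.3], [0.2, 0.05, -2.0, 0, 0, 0, 0.3], [0.3, 0.05, -2.7, 0, 0, 0, 0.3], [0.4, 0.05, -3.4, 0, 0, 0, 0.3], [0.4, 0.05, -3.8, 0, 0, 0, 0.3], [0.4, 0.05, -3.8, 0, 0, 0, 0.3]]]'

```text
clock: 6.3
position: [0.5499, 0.127, 0.1211]
tool_rot: [-1.45, 1.568, 1.596]
force: [-0.4, 6.7, -4.8]
grip_width: 0.0304
```

Run:
```python
from h import *
st()
s=eyes.grab_frame("side")[:,:,::-1];t=eyes.grab_frame("top")[:,:,::-1]
cv2.imwrite("pics/k6.png",np.hstack([cv2.resize(s[150:242,225:325],None,fx=4,fy=4,interpolation=cv2.INTER_CUBIC),cv2.resize(t[220:312,180:280],None,fx=4,fy=4,interpolation=cv2.INTER_CUBIC)]))
```

```text
t 6.3 p [0.5499 0.127  0.1211] x [-0.0001  0.0027 -1.    ] y [-0.0954 -0.9954 -0.0027] q [-0.2018  0.6051 -0.1796  1.863   0.1569  0.6863 -2.138 ] F [-0.4409  6.67   -4.8242] w 0.030446377430909947
```

View pics/k6.png

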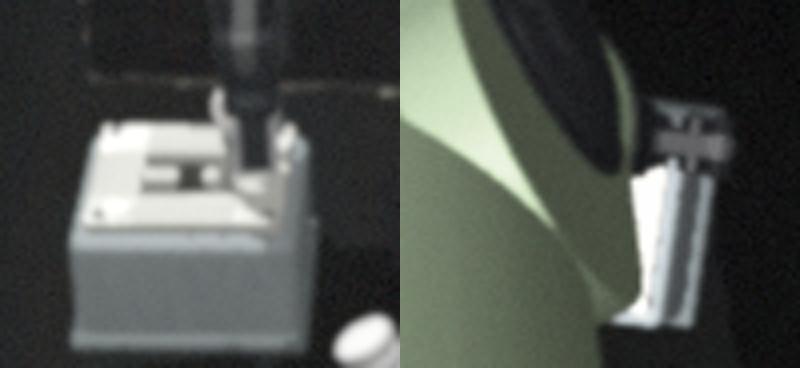

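Request:
step_arm --targets '[[[0.05, 0.05, -0.4, 0, 0, 0, 0.3], [0.05, 0.05, -0.7, 0, 0, 0, 0.3], [0.05, 0.05, -0.7, 0, 0, 0, 0.3]]]'

```text
clock: 6.7
position: [0.5551, 0.1262, 0.1197]
tool_rot: [-0.488, 1.566, 2.559]
force: [-7.0, 7.0, -1.6]
grip_width: 0.0304
```

Request:
step_arm --targets '[[[0, 0, 0, 0, 0, 0, 1], [0, 0, 0, 0, 0, 0, 1], [0, 0, 0, 0, 0, 0, 1], [0, 0, 0, 0, 0, 0, 1], [-4, 0, 0, 0, 0, 0, 1], [-9, 0, 0, 0, 0, 0, 1], [-13, 0, 0, 0, 0, 0, 1], [-13, 0, 0, 0, 0, 0, 1]]]'

```text
clock: 7.5
position: [0.5577, 0.1262, 0.255]
tool_rot: [-2.208, 1.565, 0.839]
force: [-0.0, -1.3, -0.9]
grip_width: 0.0851
```

Run:
```python
from h import *
st()
s=eyes.grab_frame("side")[:,:,::-1];t=eyes.grab_frame("top")[:,:,::-1]
cv2.imwrite("pics/k7.png",np.hstack([cv2.resize(s[130:242,225:325],None,fx=4,fy=4,interpolation=cv2.INTER_CUBIC),cv2.resize(t[200:312,180:280],None,fx=4,fy=4,interpolation=cv2.INTER_CUBIC)]))
a=np.array([-.5*np.cos(.25),.5*np.sin(.25),np.cos(np.pi/6)])
P=np.array([0.5805,-0.089,0.1477]); 
h=np.array([np.sin(.25),np.cos(.25),0]) # horizontal perp
for ang in (0,):
    y=-h
    y=Rn.from_rotvec(0*a).apply(y)
    q=P-.043*a+.16*a
    print(q,row(q,-a,y)); print(row([.57,.02,.27],-a,y))
```

```text
t 7.5 p [0.5577 0.1262 0.255 ] x [ 0.0039  0.0044 -1.    ] y [-0.0951 -0.9955 -0.0047] q [-0.1732  0.4382 -0.2073  1.7384  0.1028  0.9705 -2.0852] F [-0.0117 -1.2823 -0.8844] w 0.08510764907979214
[ 0.5238 -0.0745  0.249 ] [0.099, 20.232, 1.292, 0.151, 0.525, 0.043]
[-1.982, 10.378, -2.403, 0.151, 0.525, 0.043]
```

View pics/k7.png

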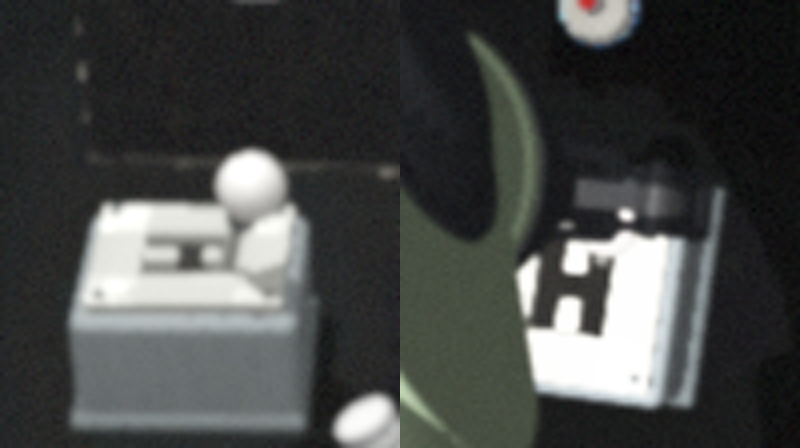

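Request:
step_arm --targets '[[[0.1, 20.2, 1.3, 0.151, 0.525, 0.043, 1], [0.1, 20.2, 1.3, 0.151, 0.525, 0.043, 1], [0.1, 20.2, 1.3, 0.151, 0.525, 0.043, 1], [0.1, 20.2, 1.3, 0.151, 0.525, 0.043, 1], [0.1, 20.2, 1.3, 0.151, 0.525, 0.043, 1], [0.1, 20.2, 1.3, 0.151, 0.525, 0.043, 1], [0.1, 20.2, 1.3, 0.151, 0.525, 0.043, 1]]]'

```text
clock: 8.3
position: [0.5242, -0.0731, 0.2486]
tool_rot: [3.141, 1.048, -0.249]
force: [0.8, 0.3, -0.2]
grip_width: 0.0855
```

Run:
```python
from h import *
st()
s=eyes.grab_frame("side")[:,:,::-1];t=eyes.grab_frame("top")[:,:,::-1]
cv2.imwrite("pics/side8.png",s);cv2.imwrite("pics/top8.png",t)
cv2.imwrite("pics/k8.png",np.hstack([cv2.resize(s[120:330,220:400],None,fx=2.2,fy=2.2,interpolation=cv2.INTER_CUBIC),cv2.resize(t[150:360,180:360],None,fx=2.2,fy=2.2,interpolation=cv2.INTER_CUBIC)]))
a=np.array([-.5*np.cos(.25),.5*np.sin(.25),np.cos(np.pi/6)])
P=np.array([0.5805,-0.089,0.1477]); h=np.array([np.sin(.25),np.cos(.25),0])
print(row(P+.03*a,-a,-h),row(P-.033*a,-a,-h))
```

```text
t 8.3 p [ 0.5242 -0.0731  0.2486] x [ 0.4836 -0.1231 -0.8666] y [-0.2464 -0.9692  0.0001] q [-0.1832  0.2035  0.138   2.2585  0.6017  0.2172 -2.4341] F [ 0.8256  0.3177 -0.1693] w 0.08547727172082875
[8.664, 0.154, -0.014, 0.001, 0.001, 0.001] [14.964, 0.157, -0.019, 0.001, 0.001, 0.001]
```

View pics/k8.png

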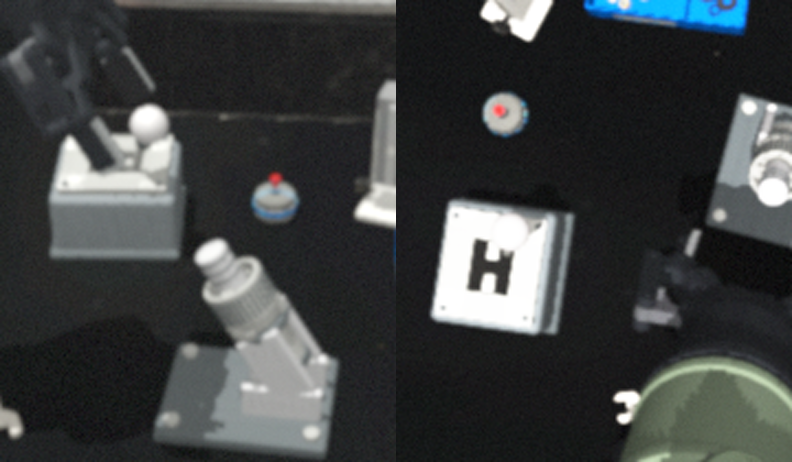

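```bash
cat > kin.py <<'E'
import numpy as np, itertools
from scipy.optimize import least_squares
from scipy.spatial.transform import Rotation as Rn
D=[
([ .17729863,-.59904512,.25281568],[-1.51406703,1.56981056,1.91529962],[1.21278706,.52192397,-.03631139,1.59991399,.02117524,1.02112443,-.11279677]),
([.5019,-.2464,.27],[-1.562,1.569,1.484],[.4044,.3995,-.0712,1.755,.0307,.9887,-1.3452]),
([.489,.1905,.1999],[-1.151,1.567,1.901],[-.3265,.4376,-.2048,1.9091,.1142,.8054,-2.2519]),
([.4904,.186,.1235],[-1.793,1.568,1.255],[-.3401,.5523,-.1803,1.9664,.1563,.6341,-2.2855]),
([.5499,.127,.1211],[-1.45,1.568,1.596],[-.2018,.6051,-.1796,1.863,.1569,.6863,-2.138]),
([.5577,.1262,.255],[-2.208,1.565,.839],[-.1732,.4382,-.2073,1.7384,.1028,.9705,-2.0852]),
([.5242,-.0731,.2486],[3.141,1.048,-.249],[-.1832,.2035,.138,2.2585,.6017,.2172,-2.4341])]
def rz(t):c,s=np.cos(t),np.sin(t);return np.array([[c,-s,0],[s,c,0],[0,0,1]])
def ry(t):c,s=np.cos(t),np.sin(t);return np.array([[c,0,s],[0,1,0],[-s,0,c]])
def fk(q,L,sg):
    H,L1,L2,L3,o1,o2,th=L
    A=rz(sg[0]*q[0])@ry(q[1])@rz(sg[1]*q[2]); p=np.array([0,0,H])+A@[o1,0,L1]
    A=A@ry(q[3]); p=p+A@[o2,0,0]; A=A@rz(sg[2]*q[4]); p=p+A@[0,0,L2]
    A=A@ry(q[5])@rz(sg[3]*q[6]+th); p=p+A@[0,0,L3]
    return p,np.c_[A[:,2],A[:,1],-A[:,0]]
def res(L,sg):
    r=[]
    for p,e,q in D:
        pp,R=fk(q,L,sg); r+=list(pp-p)+list(.3*(R-Rn.from_euler("xyz",e).as_matrix()).ravel())
    return np.array(r)
def fit():
    best=None
    for sg in itertools.product((-1,1),repeat=4):
        for th in(0,1.57,3.14,-1.57):
            f=least_squares(res,[.36,.42,.4,.25,0,0,th],args=(sg,))
            if best is None or f.cost<best[0]: best=(f.cost,f.x,sg)
    return best
if __name__=="__main__":
    c,L,sg=fit(); print(c,L,sg); print(np.abs(res(L,sg)).max()); np.save("kin.npy",np.r_[L,sg])
E
python3 kin.py
```

```text
0.006202911864887098 [ 0.25066075  0.93580808  0.50095881  0.63811209 -0.25992271  0.03685255
  1.57044004] (-1, -1, -1, -1)
0.05791833414484435
```

```bash
cat > kin2.py <<'E'
from kin import *
def fk(q,L,sg):
    H,L1,L2,L3,o1,o2,th,s0,y0,y1,y2,o3,t2,t4,t6=L
    A=rz(sg[0]*q[0]); p=np.array([0,0,H])+A@[s0,y0,0]
    A=A@ry(q[1]+t2)@rz(sg[1]*q[2]); p=p+A@[o1,y1,L1]
    A=A@ry(q[3]+t4)@rz(sg[2]*q[4]); p=p+A@[o2,y2,L2]
    A=A@ry(q[5]+t6)@rz(sg[3]*q[6]+th); p=p+A@[0,0,L3]
    return p,np.c_[A[:,2],A[:,1],-A[:,0]]
def res(L,sg):
    r=[]
    for p,e,q in D:
        pp,R=fk(q,L,sg); r+=list(pp-p)+list(.3*(R-Rn.from_euler("xyz",e).as_matrix()).ravel())
    r+=list(1e-3*np.array(L)[4:6])+list(1e-3*np.array(L)[7:])
    return np.array(r)
if __name__=="__main__":
    out=[]
    for sg in itertools.product((-1,1),repeat=4):
        for th in(0,1.57,3.14,-1.57):
            f=least_squares(res,[.36,.42,.4,.25,0,0,th]+[0]*8,args=(sg,)); out.append((f.cost,sg,np.abs(f.fun).max(),f.x.round(4)))
    out.sort(key=lambda o:o[0])
    for o in out[:4]: print(o)
    np.save("kin.npy",np.r_[out[0][3],out[0][1]])
E
python3 kin2.py
python3 - <<'E'
import sys; sys.path.insert(0,'.')
from kin import *
for p,e,q in D:
    R=Rn.from_euler("xyz",e).as_matrix(); print(np.hypot(*p[:2]).round(4), np.arctan2(p[1],p[0]).round(4), q[0],q[2],q[4], (q[1]+q[3]+q[5]), np.arccos(-R[2,0]))
E
```

```text
(np.float64(1.4743677385638056e-07), (-1, -1, -1, -1), np.float64(0.00017802603105896708), array([ 3.2010e-01,  5.2990e-01,  4.2070e-01,  3.0590e-01, -0.0000e+00,
       -0.0000e+00,  1.5704e+00, -0.0000e+00, -2.1200e-02, -3.7500e-02,
       -5.0000e-04,  0.0000e+00, -3.0000e-04,  1.0000e-04,  1.0000e-04]))
(np.float64(1.4743677385645944e-07), (-1, -1, -1, -1), np.float64(0.0001780260320472099), array([ 3.2010e-01,  5.2990e-01,  4.2070e-01,  3.0590e-01, -0.0000e+00,
       -0.0000e+00,  1.5704e+00, -0.0000e+00, -2.1200e-02, -3.7500e-02,
       -5.0000e-04, -0.0000e+00, -3.0000e-04,  1.0000e-04,  1.0000e-04]))
(np.float64(1.474367738566248e-07), (-1, -1, -1, -1), np.float64(0.00017802609348847864), array([ 3.2010e-01,  5.2990e-01,  4.2070e-01,  3.0590e-01, -0.0000e+00,
       -0.0000e+00,  1.5704e+00, -0.0000e+00, -2.1200e-02, -3.7500e-02,
       -5.0000e-04, -0.0000e+00, -3.0000e-04,  1.0000e-04,  1.0000e-04]))
(np.float64(1.474367738568544e-07), (-1, -1, -1, -1), np.float64(0.00017802607457464563), array([ 3.2010e-01,  5.2990e-01,  4.2070e-01,  3.0590e-01, -0.0000e+00,
       -0.0000e+00,  1.5704e+00, -0.0000e+00, -2.1200e-02, -3.7500e-02,
       -5.0000e-04,  0.0000e+00, -3.0000e-04,  1.0000e-04,  1.0000e-04]))
0.6247 -1.283 1.21278706 -0.03631139 0.02117524 3.1429623899999997 0.000985766795078284
0.5591 -0.4564 0.4044 -0.0712 0.0307 3.1432 0.0017963267950180308
0.5248 0.3715 -0.3265 -0.2048 0.1142 3.1521000000000003 0.0037963267949036052
0.5245 0.3625 -0.3401 -0.1803 0.1563 3.1528 0.0027963267948912045
0.5644 0.227 -0.2018 -0.1796 0.1569 3.1544 0.00279632679497061
0.5718 0.2225 -0.1732 -0.2073 0.1028 3.1471 0.00579632679493511
0.5293 -0.1386 -0.1832 0.138 0.6017 2.6792000000000002 0.5227963267948968
```

```bash
cat > ik.py <<'E'
from kin2 import *
K=np.load("kin.npy");L=K[:15];sg=K[15:]
lo=np.array([-2.91,-.3,-1.5,.17,-1.26,.16,-2.52]);hi=np.array([2.91,2.13,1.42,2.43,4.41,1.93,2.52])
a=np.array([-.5*np.cos(.25),.5*np.sin(.25),np.cos(np.pi/6)]);h=np.array([np.sin(.25),np.cos(.25),0])
P=np.array([0.5805,-0.089,0.1477])
def rot(xd,yd):
    x=np.array(xd)/np.linalg.norm(xd);y=yd-x*(x@yd);y=y/np.linalg.norm(y);return np.c_[x,y,np.cross(x,y)]
def solve(p,R,q0,w=1e-3):
    def f(q):
        pp,RR=fk(q,L,sg); return np.r_[(pp-p)*10,(RR-R).ravel()*3,w*(q-q0)]
    s=least_squares(f,np.clip(q0,lo+.01,hi-.01),bounds=(lo,hi),max_nfev=200); pp,RR=fk(s.x,L,sg)
    return s.x,np.linalg.norm(pp-p),np.linalg.norm(RR-R)
E
python3 - <<'E'
from ik import *
np.set_printoptions(precision=3,suppress=True)
qc=np.array([-.1832,.2035,.138,2.2585,.6017,.2172,-2.4341])
rng=np.random.default_rng(0)
for psi in np.arange(-1.6,1.6,.3):
  for flip in (1,-1):
    y=Rn.from_rotvec(psi*a).apply(-h*flip)
    sols=[]
    for k in range(12):
        q0=qc if k==0 else rng.uniform(lo,hi)*.6+qc*.4
        q,e,r=solve(P-.033*a,rot(-a,y),q0)
        if e<1e-3 and r<5e-3: sols.append(q)
    sols=sorted(sols,key=lambda q:-np.min(np.minimum(q-lo,hi-q)))
    if sols: print(round(psi,2),flip,len(sols),sols[0],"m",np.min(np.minimum(sols[0]-lo,hi-sols[0])).round(2))
    else: print(round(psi,2),flip,"none")
E
```

```text
-1.6 1 4 [ 0.078  0.557 -0.11   2.171  2.051  0.206  0.85 ] m 0.05
-1.6 -1 11 [ 0.786  0.824 -1.099  2.137  1.736  0.804 -1.725] m 0.29
-1.3 1 7 [ 0.194  0.564 -0.26   2.165  1.908  0.273  1.32 ] m 0.11
-1.3 -1 11 [ 0.65   0.709 -0.878  2.143  1.735  0.626 -1.503] m 0.29
-1.0 1 6 [ 0.314  0.581 -0.416  2.159  1.825  0.349  1.734] m 0.19
-1.0 -1 11 [ 0.641  0.703 -0.866  2.143  1.736  0.617 -1.207] m 0.29
-0.7 1 3 [-0.011  0.558  0.005  2.175  2.244  0.16   1.537] m 0.0
-0.7 -1 11 [ 0.549  0.654 -0.732  2.147  1.748  0.528 -0.957] m 0.28
-0.4 1 none
-0.4 -1 12 [ 0.691  0.737 -0.941  2.141  1.733  0.673 -0.58 ] m 0.29
-0.1 1 4 [-0.326  0.61   0.423  2.19   3.795  0.16   0.514] m 0.0
-0.1 -1 11 [ 0.698  0.743 -0.953  2.141  1.733  0.682 -0.277] m 0.29
0.2 1 1 [-0.326  0.61   0.423  2.19   3.795  0.16   0.814] m 0.0
0.2 -1 9 [ 0.646  0.706 -0.873  2.143  1.735  0.622 -0.005] m 0.29
0.5 1 4 [-0.433  0.653  0.575  2.194  4.07   0.239  0.81 ] m 0.08
0.5 -1 9 [ 0.613  0.686 -0.823  2.145  1.739  0.588  0.277] m 0.29
0.8 1 11 [ 0.776  0.813 -1.081  2.138  1.735  0.787 -2.473] m 0.05
0.8 -1 10 [ 0.634  0.699 -0.855  2.144  1.736  0.61   0.589] m 0.29
1.1 1 12 [ 0.749  0.786 -1.035  2.139  1.733  0.748 -2.189] m 0.29
1.1 -1 9 [ 0.589  0.674 -0.789  2.146  1.741  0.565  0.865] m 0.28
1.4 1 11 [ 0.572  0.665 -0.764  2.146  1.744  0.548 -1.987] m 0.28
1.4 -1 6 [ 0.329  0.584 -0.435  2.158  1.817  0.359  1.004] m 0.2
```

Run:
```python
from ik import *
np.set_printoptions(precision=3,suppress=True)
q=np.array([-.1832,.2035,.138,2.2585,.6017,.2172,-2.4341+2.49])
y=Rn.from_rotvec(-.65*a).apply(h)
for d in np.arange(.117,-.034,-.02):
    q2,e,r=solve(P+d*a,rot(-a,y),q,1e-2); print(round(d,3),q2,e.round(4),r.round(3)); q=q2
for psi in np.arange(-.5,.7,.15):
    q2,e,r=solve(P-.023*a,rot(-a,Rn.from_rotvec(psi*a).apply(h)),q,1e-2); print(round(psi,2),q2,e.round(4),r.round(3)); q=q2
```

```text
0.117 [-0.181  0.202  0.138  2.259  0.602  0.216  0.059] 0.0 0.0
0.097 [-0.215  0.254  0.192  2.258  0.639  0.162  0.021] 0.0 0.0
0.077 [-0.082  0.298  0.045  2.247  0.963  0.16  -0.295] 0.0 0.0
0.057 [-0.015  0.346 -0.026  2.237  1.234  0.16  -0.557] 0.0 0.0
0.037 [ 0.014  0.394 -0.054  2.225  1.472  0.16  -0.789] 0.0 0.0
0.017 [ 0.086  0.442 -0.136  2.21   1.657  0.193 -0.96 ] 0.0 0.0
-0.003 [ 0.146  0.491 -0.205  2.193  1.777  0.23  -1.063] 0.0 0.0
-0.023 [ 0.19   0.541 -0.257  2.174  1.862  0.265 -1.131] 0.0 0.0
-0.5 [ 0.156  0.538 -0.213  2.176  1.892  0.245 -1.019] 0.0 0.0
-0.35 [ 0.121  0.536 -0.169  2.178  1.928  0.225 -0.912] 0.0 0.0
-0.2 [ 0.087  0.534 -0.125  2.179  1.971  0.206 -0.812] 0.0 0.0
-0.05 [ 0.055  0.534 -0.084  2.181  2.02   0.188 -0.718] 0.0 0.0
0.1 [ 0.026  0.534 -0.046  2.183  2.075  0.173 -0.629] 0.0 0.0
0.25 [ 0.001  0.534 -0.014  2.184  2.129  0.16  -0.539] 0.0 0.0
0.4 [ 0.001  0.534 -0.014  2.184  2.13   0.16  -0.389] 0.0 0.0
0.55 [ 0.001  0.534 -0.014  2.184  2.13   0.16  -0.239] 0.0 0.0
```

Run:
```python
from ik import *
np.set_printoptions(precision=3,suppress=True)
def track(q,p1,R1,n=10):
    p0,R0=fk(q,L,sg); rv=Rn.from_matrix(R0.T@R1).as_rotvec()
    for t in np.linspace(0,1,n+1)[1:]:
        q,e,r=solve(p0+t*(p1-p0),R0@Rn.from_rotvec(t*rv).as_matrix(),q,1e-2)
    return q,e,r
for i in(0,1,5):
    p,e,_=D[i+1]; print(track(np.array(D[i][2]),np.array(p),Rn.from_euler("xyz",e).as_matrix()),D[i+1][2])
```

```text
(array([ 0.416,  0.4  , -0.087,  1.755,  0.038,  0.989, -1.352]), np.float64(3.7639526920062923e-07), np.float64(1.8262418240581493e-06)) [0.4044, 0.3995, -0.0712, 1.755, 0.0307, 0.9887, -1.3452]
(array([-0.331,  0.437, -0.199,  1.909,  0.111,  0.805, -2.25 ]), np.float64(3.300146377291102e-07), np.float64(1.6013231969553933e-06)) [-0.3265, 0.4376, -0.2048, 1.9091, 0.1142, 0.8054, -2.2519]
(array([-0.2  ,  0.204,  0.157,  2.26 ,  0.588,  0.214, -2.421]), np.float64(2.0739808636113965e-06), np.float64(1.1727798849331286e-05)) [-0.1832, 0.2035, 0.138, 2.2585, 0.6017, 0.2172, -2.4341]
```

```bash
cat > search.py <<'E'
from ik import *
import time
def track(q,p1,R1,n=5,w=1e-2):
    p0,R0=fk(q,L,sg); rv=Rn.from_matrix(R0.T@R1).as_rotvec(); qs=[]
    for t in np.linspace(0,1,n+1)[1:]:
        q,e,r=solve(p0+t*(p1-p0),R0@Rn.from_rotvec(t*rv).as_matrix(),q,w)
        if e>2e-3 or r>1e-2: return None,None
        qs.append(q)
    return q,qs
def mar(qs): return min(np.min(np.minimum(q-lo,hi-q)) for q in qs)
if __name__=="__main__":
    qc=np.array([-.1832,.2035,.138,2.2585,.6017,.2172,-2.4341])
    rng=np.random.default_rng(int(time.time()))
    res=[];t0=time.time()
    while time.time()-t0<400:
        p=rng.uniform([.42,-.35,.25],[.62,.1,.4]); tl=rng.uniform(-.2,.9); az=rng.uniform(-1.8,1.8)
        xd=[np.sin(tl)*np.cos(az),np.sin(tl)*np.sin(az),-np.cos(tl)]
        yaw=rng.uniform(-3.14,3.14); R=rot(xd,np.array([np.cos(yaw),np.sin(yaw),0]))
        q,_=track(qc,p,R)
        if q is None: continue
        y=Rn.from_rotvec(-.65*a).apply(h)
        q,_=track(q,P+.05*a,rot(-a,y))
        if q is None: continue
        q,s1=track(q,P-.033*a,rot(-a,y),3)
        if q is None: continue
        q1,s2=track(q,P-.023*a,rot(-a,Rn.from_rotvec(.7*a).apply(h)),4)
        if q1 is None: continue
        m=mar(s1+s2); res.append((m,p,tl,az,yaw,q,q1))
    res.sort(key=lambda r:-r[0]); print(len(res))
    for r in res[:6]: print(r)
E
python3 search.py
```

```text
2554
(np.float64(0.25270683664895266), array([ 0.4662005 , -0.33486568,  0.37284584]), 0.7477611776265818, 1.7201193666297978, -0.3239769256436005, array([ 0.82402991,  0.87094706, -1.16920783,  2.13567228,  1.74046549,
        0.86852078, -0.75036341]), array([ 0.73298106,  0.74208325, -1.00541429,  2.14834967,  1.70857187,
        0.70942446,  0.54927681]))
(np.float64(0.25267201415436613), array([ 0.55112051, -0.23590168,  0.34612112]), 0.7654424695163611, 1.4961651465375045, -0.4070482197744778, array([ 0.82312921,  0.86972083, -1.1674598 ,  2.1357073 ,  1.74031501,
        0.86684311, -0.7509902 ]), array([ 0.7317323 ,  0.74102177, -1.00339102,  2.14840151,  1.70853407,
        0.70780728,  0.54863176]))
(np.float64(0.25261713280388465), array([ 0.46699628, -0.21856479,  0.2865383 ]), 0.693262569054163, 1.5108266192350335, -0.4285367724257556, array([ 0.82170026,  0.86778806, -1.16469493,  2.13576292,  1.74008004,
        0.86419563, -0.75198082]), array([ 0.7297523 ,  0.73934989, -1.00018962,  2.14848381,  1.70847777,
        0.70525525,  0.54761107]))
(np.float64(0.25246249721
[... 341 characters left out ...]
(0.2524049085208375), array([ 0.42084202, -0.29811635,  0.37132929]), 0.7824469826124485, 1.4073707955491808, -0.6266981167095236, array([ 0.81602811,  0.86026508, -1.15381817,  2.13598435,  1.73919154,
        0.85385317, -0.75586867]), array([ 0.72190126,  0.73285228, -0.98757357,  2.14881129,  1.70829788,
        0.69527895,  0.54358792]))
(np.float64(0.25240062564741095), array([ 0.50399376, -0.26027901,  0.26754474]), 0.32317166283412496, 1.4005227217840395, 1.044751552630777, array([ 0.81595364,  0.86016786, -1.15367639,  2.13598726,  1.73918033,
        0.85371912, -0.75591926]), array([ 0.72179828,  0.73276842, -0.98740889,  2.1488156 ,  1.70829598,
        0.69514958,  0.54353539]))
```

Run:
```python
from h import *
tl,az,yaw=.6,1.47,.28
print(row([.585,-.15,.33],[np.sin(tl)*np.cos(az),np.sin(tl)*np.sin(az),-np.cos(tl)],[np.cos(yaw),np.sin(yaw),0]))
from search import *
qc=bot.observe()["qpos"]
q,qs=track(qc,np.array([.585,-.15,.33]),rot([np.sin(tl)*np.cos(az),np.sin(tl)*np.sin(az),-np.cos(tl)],np.array([np.cos(yaw),np.sin(yaw),0])),12)
for k in qs: print(k,fk(k,L,sg)[0])
```

```text
[-3.163, 5.96, -10.797, -1.749, 0.211, -0.936]
[ 0.1494  0.1993 -0.1531  2.2411  0.4291  0.1808 -2.0471] [ 0.5294 -0.0795  0.2555]
[ 0.5612  0.2301 -0.5336  2.2063  0.2627  0.1888 -1.6569] [ 0.5344 -0.086   0.2623]
[ 0.8928  0.2972 -0.8472  2.1622  0.1879  0.2357 -1.3567] [ 0.5395 -0.0924  0.2691]
[ 1.0993  0.3851 -1.051   2.1104  0.1811  0.3122 -1.1335] [ 0.5446 -0.0988  0.2759]
[ 1.2164  0.4802 -1.1795  2.0499  0.202   0.4116 -0.9507] [ 0.5496 -0.1052  0.2826]
[ 1.277   0.5739 -1.2641  1.9807  0.23    0.528  -0.7881] [ 0.5547 -0.1116  0.2894]
[ 1.3008  0.6611 -1.3224  1.904   0.2571  0.656  -0.6365] [ 0.5597 -0.118   0.2962]
[ 1.2993  0.7392 -1.3639  1.8211  0.281   0.7912 -0.492 ] [ 0.5648 -0.1244  0.3029]
[ 1.2796  0.8069 -1.394   1.7332  0.3024  0.93   -0.3528] [ 0.5698 -0.1308  0.3097]
[ 1.2466  0.8645 -1.4161  1.6419  0.3228  1.0702 -0.2176] [ 0.5749 -0.1372  0.3165]
[ 1.2037  0.9126 -1.4323  1.5482  0.3436  1.2098 -0.0852] [ 0.5799 -0.1436  0.3232]
[ 1.1535  0.9523 -1.4443  1.4535  0.3665  1.3474  0.0457] [ 0.585 -0.15   0.33 ]
```

Run:
```python
from h import *
tl,az,yaw=.6,1.47,.28
from search import *
from ik import P
qc=bot.observe()["qpos"]
_,qs=track(qc,np.array([.585,-.15,.33]),rot([np.sin(tl)*np.cos(az),np.sin(tl)*np.sin(az),-np.cos(tl)],np.array([np.cos(yaw),np.sin(yaw),0])),12)
y=Rn.from_rotvec(-.65*a).apply(h)
for i in (2,3,4,5,6):
    q,s0=track(qs[i],P+.07*a,rot(-a,y)); 
    if q is None: print(i,None);continue
    q,s1=track(q,P-.033*a,rot(-a,y)); q2,s2=track(q,P-.023*a,rot(-a,Rn.from_rotvec(.7*a).apply(h)))
    print(i,mar(s0),mar(s1),mar(s2),s0[-1],q,q2)
```

```text
2 0.12741431248930388 0.22351702896176784 0.17311317423073583 [ 0.5601  0.3871 -0.7312  2.2148  1.3408  0.4222 -0.605 ] [ 0.5235  0.6431 -0.6963  2.1487  1.7525  0.5057 -0.9216] [ 0.3001  0.5558 -0.3989  2.1685  1.7925  0.3331  0.3139]
3 0.20263530828373263 0.22719095612645246 0.2412734770295111 [ 0.6487  0.4169 -0.8467  2.2111  1.3666  0.4769 -0.6157] [ 0.5878  0.6729 -0.7871  2.1457  1.7416  0.5636 -0.8863] [ 0.4008  0.5779 -0.5308  2.1635  1.7529  0.4013  0.3798]
4 0.2213509891196188 0.22964171507610143 0.26973408450509817 [ 0.7109  0.4437 -0.9311  2.2086  1.3852  0.5217 -0.6219] [ 0.6334  0.6984 -0.8535  2.1436  1.7364  0.6089 -0.8618] [ 0.4681  0.5979 -0.6206  2.1603  1.7348  0.4509  0.4174]
5 0.22315201561595055 0.23142335082940324 0.27208831219092655 [ 0.7579  0.4682 -0.9976  2.2068  1.3999  0.5604 -0.6259] [ 0.6681  0.7208 -0.9057  2.1421  1.7339  0.6465 -0.8431] [ 0.5176  0.6159 -0.6882  2.1579  1.7247  0.4904  0.4431]
6 0.2084620229255747 0.23281641709398926 0.2739362117544517 [ 0.7958  0.4914 -1.0534  2.2054  1.4123  0.5957 -0.6286] [ 0.6965  0.7413 -0.9495  2.1409  1.7328  0.6795 -0.8276] [ 0.5573  0.6326 -0.7432  2.1561  1.7185  0.5242  0.4629]
```

Request:
step_arm --targets '[[[-1.4, 2.6, -4.8, -0.78, 0.094, -0.416, 1], [-1.4, 2.6, -4.8, -0.78, 0.094, -0.416, 1], [-1.4, 2.6, -4.8, -0.78, 0.094, -0.416, 1], [-1.4, 2.6, -4.8, -0.78, 0.094, -0.416, 1], [-1.4, 2.6, -4.8, -0.78, 0.094, -0.416, 1], [-1.4, 2.6, -4.8, -0.78, 0.094, -0.416, 1], [-1.4, 2.6, -4.8, -0.78, 0.094, -0.416, 1], [-1.4, 2.6, -4.8, -0.78, 0.094, -0.416, 1], [-1.4, 2.6, -4.8, -0.78, 0.094, -0.416, 1]]]'

```text
clock: 9.3
position: [0.5518, -0.1057, 0.2852]
tool_rot: [3.054, 0.994, 0.409]
force: [0.4, 1.2, -1.9]
grip_width: 0.0852
```

Run:
```python
from h import *
st()
from ik import a,h,P
y=Rn.from_rotvec(-.65*a).apply(h)
print(row(P+.07*a,-a,y))
```

```text
t 9.3 p [ 0.5518 -0.1057  0.2852] x [ 0.5005  0.217  -0.8381] y [ 0.4634 -0.8849  0.0476] q [ 1.0125  0.3528 -0.9054  2.0627 -0.1248  0.3729 -0.7624] F [ 0.4264  1.2458 -1.9126] w 0.08518205969928457
[6.727, -2.85, 3.515, -1.816, -0.393, 0.053]
```

Run:
```python
from h import *
from search import *
from ik import P
q=bot.observe()["qpos"];y=Rn.from_rotvec(-.65*a).apply(h)
q,s=track(q,P+.07*a,rot(-a,y),10); print(np.array(s)); q,s=track(q,P-.033*a,rot(-a,y)); print(np.array(s)); print(track(q,P-.023*a,rot(-a,Rn.from_rotvec(.7*a).apply(h)))[0])
```

```text
[[ 0.9657  0.3542 -0.8818  2.0593 -0.0212  0.3841 -0.6982]
 [ 0.916   0.3542 -0.8568  2.0601  0.0841  0.3908 -0.6379]
 [ 0.8629  0.353  -0.8292  2.0654  0.1924  0.3927 -0.5829]
 [ 0.8057  0.3508 -0.7977  2.0753  0.3054  0.3901 -0.5345]
 [ 0.7437  0.3478 -0.761   2.0899  0.4254  0.383  -0.495 ]
 [ 0.6762  0.3445 -0.7177  2.109   0.5554  0.3719 -0.4673]
 [ 0.6029  0.3415 -0.6673  2.1324  0.7003  0.3577 -0.4559]
 [ 0.5253  0.3398 -0.6112  2.1596  0.8669  0.3428 -0.4672]
 [ 0.451   0.3414 -0.558   2.19    1.064   0.3329 -0.5089]
 [ 0.3981  0.3497 -0.5289  2.222   1.2923  0.3395 -0.5788]]
[[ 0.3841  0.3984 -0.5125  2.2137  1.4165  0.3407 -0.6916]
 [ 0.3834  0.4489 -0.5113  2.2025  1.5313  0.3517 -0.7925]
 [ 0.3905  0.5006 -0.5196  2.1886  1.6308  0.3702 -0.8755]
 [ 0.4004  0.5525 -0.5311  2.1725  1.7142  0.3925 -0.9403]
 [ 0.4099  0.604  -0.5418  2.1542  1.7835  0.4158 -0.9897]]
[ 0.1127  0.5352 -0.1576  2.1781  1.9383  0.22    0.1255]
```

Good enough margins. Go above the collar.

Request:
step_arm --targets '[[[6.7, -2.85, 3.5, -1.816, -0.393, 0.053, 1], [6.7, -2.85, 3.5, -1.816, -0.393, 0.053, 1], [6.7, -2.85, 3.5, -1.816, -0.393, 0.053, 1], [6.7, -2.85, 3.5, -1.816, -0.393, 0.053, 1], [6.7, -2.85, 3.5, -1.816, -0.393, 0.053, 1], [6.7, -2.85, 3.5, -1.816, -0.393, 0.053, 1], [6.7, -2.85, 3.5, -1.816, -0.393, 0.053, 1], [6.7, -2.85, 3.5, -1.816, -0.393, 0.053, 1], [6.7, -2.85, 3.5, -1.816, -0.393, 0.053, 1], [6.7, -2.85, 3.5, -1.816, -0.393, 0.053, 1]]]'

```text
clock: 10.3
position: [0.5471, -0.0795, 0.2086]
tool_rot: [1.104, 1.104, -0.139]
force: [0.3, -0.1, -0.3]
grip_width: 0.0851
```

Run:
```python
from h import *
st()
from ik import a,h,P
y=Rn.from_rotvec(-.65*a).apply(h)
print(row(P+.07*a,-a,y))
```

```text
t 10.3 p [ 0.5471 -0.0795  0.2086] x [ 0.4459 -0.0625 -0.8929] y [0.8521 0.3351 0.4021] q [ 0.3332  0.3372 -0.3983  2.1857  0.8548  0.2631 -0.477 ] F [ 0.296  -0.0803 -0.3137] w 0.08513992050358453
[0.005, -0.086, 0.056, -0.356, -0.077, 0.01]
```

Request:
step_arm --targets '[[[0, -0.1, 0.05, -0.356, -0.077, 0.01, 1], [0, -0.1, 0.05, -0.356, -0.077, 0.01, 1], [0, -0.1, 0.05, -0.356, -0.077, 0.01, 1], [0, -0.1, 0.05, -0.356, -0.077, 0.01, 1]]]'

```text
clock: 10.7
position: [0.5467, -0.079, 0.208]
tool_rot: [0.649, 1.047, -0.248]
force: [-0.3, 0.1, -0.5]
grip_width: 0.0855
```

Run:
```python
from h import *
st()
from ik import a,h,P
y=Rn.from_rotvec(-.65*a).apply(h)
print(row(P+.07*a,-a,y),row(P+.02*a,-a,y),row(P-.033*a,-a,y))
s=eyes.grab_frame("side")[:,:,::-1];t=eyes.grab_frame("top")[:,:,::-1]
cv2.imwrite("pics/side9.png",s);cv2.imwrite("pics/top9.png",t)
cv2.imwrite("pics/k9.png",np.hstack([cv2.resize(s[130:330,270:400],None,fx=3,fy=3,interpolation=cv2.INTER_CUBIC),cv2.resize(t[130:330,270:400],None,fx=3,fy=3,interpolation=cv2.INTER_CUBIC)]))
```

```text
t 10.7 p [ 0.5467 -0.079   0.208 ] x [ 0.4846 -0.1226 -0.8661] y [0.7029 0.6439 0.3021] q [ 0.1814  0.3233 -0.27    2.2321  1.2162  0.2494 -0.5245] F [-0.2867  0.0693 -0.4867] w 0.08551464462665312
[-0.017, -0.084, 0.109, 0.003, -0.001, -0.001] [4.983, -0.088, 0.113, 0.003, -0.001, -0.001] [10.283, -0.092, 0.117, 0.003, -0.001, -0.001]
```

View pics/k9.png

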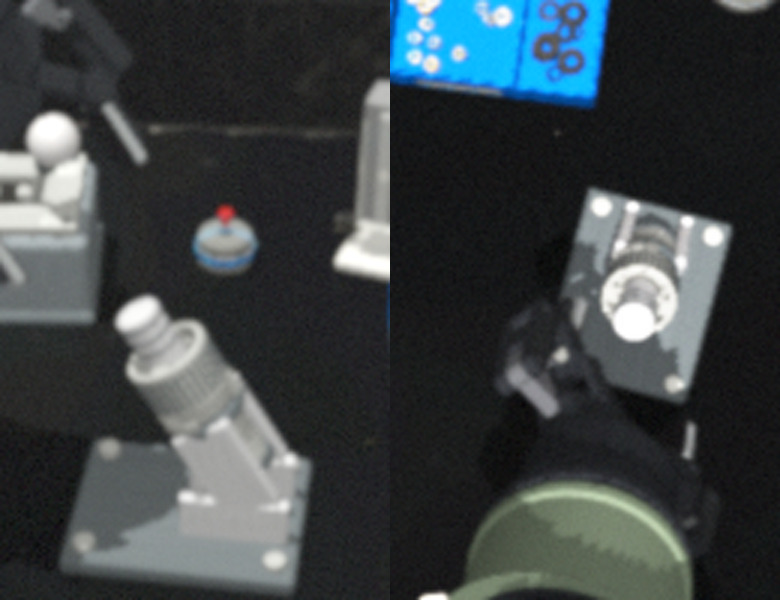

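Request:
step_arm --targets '[[[3, -0.1, 0.1, 0, 0, 0, 1], [5, -0.1, 0.1, 0, 0, 0, 1], [7, -0.1, 0.1, 0, 0, 0, 1], [8.5, -0.1, 0.1, 0, 0, 0, 1], [9.5, -0.1, 0.1, 0, 0, 0, 1], [10.2, -0.1, 0.1, 0, 0, 0, 1], [10.2, -0.1, 0.1, 0, 0, 0, 1]]]'

```text
clock: 11.5
position: [0.596, -0.0941, 0.1191]
tool_rot: [0.656, 1.049, -0.249]
force: [0.6, 0.2, -0.5]
grip_width: 0.0856
```

Run:
```python
from h import *
st()
from ik import a,h,P
y=Rn.from_rotvec(-.65*a).apply(h)
print(row(P-.033*a,-a,y))
s=eyes.grab_frame("side")[:,:,::-1];t=eyes.grab_frame("top")[:,:,::-1]
cv2.imwrite("pics/k10.png",np.hstack([cv2.resize(s[150:320,270:400],None,fx=3,fy=3,interpolation=cv2.INTER_CUBIC),cv2.resize(t[150:320,270:400],None,fx=3,fy=3,interpolation=cv2.INTER_CUBIC)]))
```

```text
t 11.5 p [ 0.596  -0.0941  0.1191] x [ 0.4832 -0.1226 -0.8669] y [0.7072 0.6384 0.3039] q [ 0.2265  0.5666 -0.2981  2.163   1.8783  0.2879 -1.1365] F [ 0.5546  0.1734 -0.5027] w 0.0855903921488549
[0.013, 0.1, -0.048, -0.004, -0.002, 0.0]
```

View pics/k10.png

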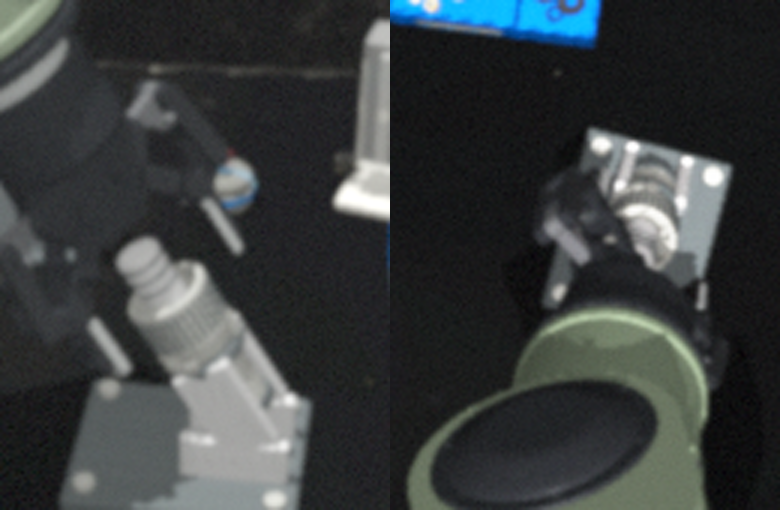

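Request:
step_arm --targets '[[[0.5, 0.1, -0.05, 0, 0, 0, 1], [0.5, 0.1, -0.05, 0, 0, 0, 0.4], [0.5, 0.1, -0.05, 0, 0, 0, 0.4], [0.5, 0.1, -0.05, 0, 0, 0, 0.4], [0.5, 0.1, -0.05, 0, 0, 0, 0.4], [0.5, 0.1, -0.05, 0, 0, 0, 0.4]]]' --grip_force 25

```text
clock: 12.2
position: [0.599, -0.0931, 0.1164]
tool_rot: [0.655, 1.047, -0.247]
force: [-1.1, 2.6, 5.3]
grip_width: 0.0459
```

Run:
```python
from h import *
st()
from ik import a,h,P
s=bot.observe(); R=Rn.from_euler("xyz",s["tool_rot"]); print("F tool",R.inv().apply(s["force"]),s["moment"])
s=eyes.grab_frame("side")[:,:,::-1];t=eyes.grab_frame("top")[:,:,::-1]
cv2.imwrite("pics/k11.png",np.hstack([cv2.resize(s[150:320,270:400],None,fx=3,fy=3,interpolation=cv2.INTER_CUBIC),cv2.resize(t[150:320,270:400],None,fx=3,fy=3,interpolation=cv2.INTER_CUBIC)]))
```

```text
t 12.2 p [ 0.599  -0.0931  0.1164] x [ 0.4849 -0.1224 -0.866 ] y [0.7057 0.6396 0.3048] q [ 0.2286  0.5758 -0.3041  2.1579  1.8907  0.2946 -1.1466] F [-1.1207  2.5598  5.3048] w 0.045945009195653856
F tool [-5.4505  2.4632 -0.4182] [0.2609 0.4159 0.0487]
```

View pics/k11.png

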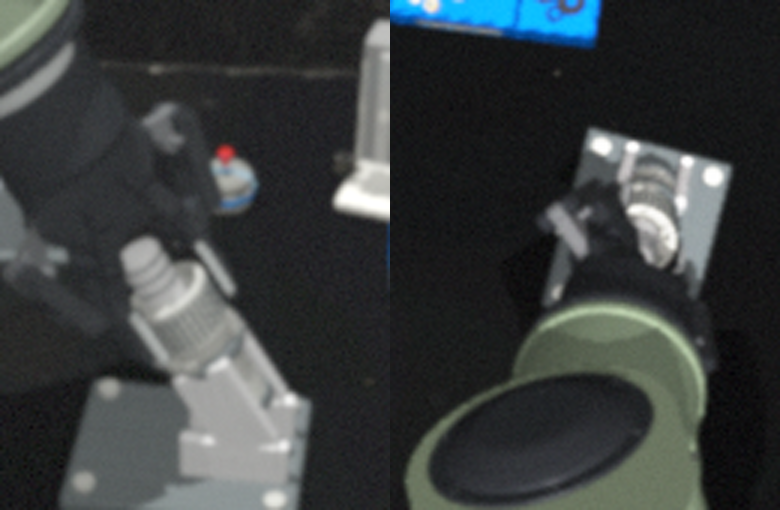

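Request:
step_arm --targets '[[[0, 0, 0, 0, 0, 0, 0.4], [0, 0, 0, 0, 0, 0, 0.4], [-0.4, 0, 0, 0, 0, 0, 0.4], [-0.8, 0, 0, 0, 0, 0, 0.4], [-1.1, 0, 0, 0, 0, 0, 0.4], [-1.1, 0, 0, 0, 0, 0, 0.4]]]' --grip_force 70

```text
clock: 12.9
position: [0.5935, -0.0916, 0.1262]
tool_rot: [0.655, 1.047, -0.247]
force: [4.7, -0.1, -7.2]
grip_width: 0.0449
```

Run:
```python
from h import *
st()
from ik import a,h,P
s=bot.observe(); R=Rn.from_euler("xyz",s["tool_rot"]); print("F tool",R.inv().apply(s["force"]),s["moment"])
s=eyes.grab_frame("side")[:,:,::-1];t=eyes.grab_frame("top")[:,:,::-1]
cv2.imwrite("pics/k12.png",np.hstack([cv2.resize(s[150:320,270:400],None,fx=3,fy=3,interpolation=cv2.INTER_CUBIC),cv2.resize(t[150:320,270:400],None,fx=3,fy=3,interpolation=cv2.INTER_CUBIC)]))
```

```text
t 12.9 p [ 0.5935 -0.0916  0.1262] x [ 0.485  -0.1224 -0.8659] y [0.7056 0.6397 0.3048] q [ 0.2116  0.5481 -0.2848  2.169   1.8522  0.2781 -1.1179] F [ 4.6724 -0.113  -7.2007] w 0.044944614539097545
F tool [ 8.5151  1.03   -0.3566] [ 0.1637  0.7254 -0.032 ]
```

View pics/k12.png

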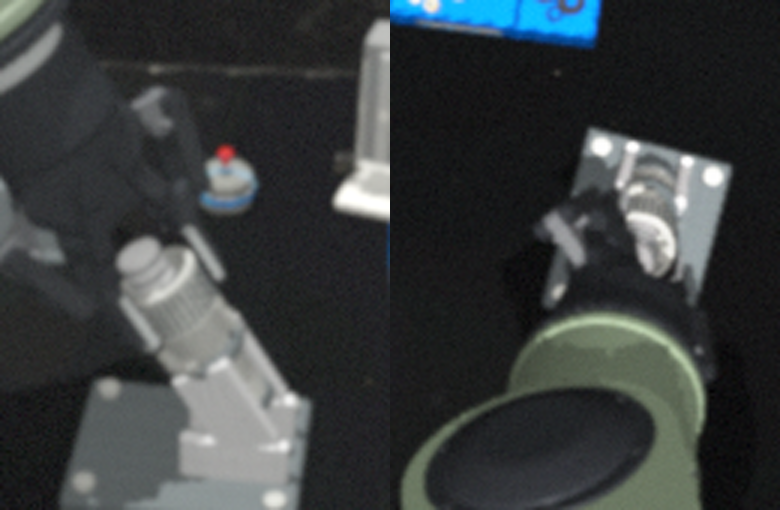

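Request:
step_arm --targets '[[[0, 0, 0, -0.13, 0, 0, 0.4], [0, 0, 0, -0.26, 0, 0, 0.4], [0, 0, 0, -0.39, 0, 0, 0.4], [0, 0, 0, -0.52, 0, 0, 0.4], [0, 0, 0, -0.65, 0, 0, 0.4], [0, 0, 0, -0.65, 0, 0, 0.4]]]'

```text
clock: 13.6
position: [0.5939, -0.0915, 0.1258]
tool_rot: [-0.0, 1.047, -0.247]
force: [5.3, -1.6, -7.2]
grip_width: 0.0448
```

Run:
```python
from h import *
st()
s=bot.observe(); R=Rn.from_euler("xyz",s["tool_rot"]); print("F tool",R.inv().apply(s["force"]),R.inv().apply(s["moment"]))
```

```text
t 13.6 p [ 0.5939 -0.0915  0.1258] x [ 0.4851 -0.1224 -0.8658] y [ 0.2443  0.9697 -0.0002] q [ 0.0877  0.5403 -0.1261  2.1747  1.9815  0.2066 -0.6193] F [ 5.2616 -1.5829 -7.1547] w 0.0448460338972393
F tool [ 8.941  -0.2477  1.1727] [-0.0493  0.2056 -0.0468]
```

Turning freely; continue to the stop.

Request:
step_arm --targets '[[[0, 0, 0, -0.13, 0, 0, 0.4], [0, 0, 0, -0.26, 0, 0, 0.4], [0, 0, 0, -0.39, 0, 0, 0.4], [0, 0, 0, -0.52, 0, 0, 0.4], [0, 0, 0, -0.62, 0, 0, 0.4], [0, 0, 0, -0.67, 0, 0, 0.4], [0, 0, 0, -0.67, 0, 0, 0.4]]]'

```text
clock: 14.3
position: [0.5942, -0.0912, 0.1258]
tool_rot: [-0.671, 1.047, -0.246]
force: [4.6, 1.5, -6.9]
grip_width: 0.0449
```

Run:
```python
from h import *
st()
s=bot.observe(); R=Rn.from_euler("xyz",s["tool_rot"]); print("F tool",R.inv().apply(s["force"]),R.inv().apply(s["moment"]))
s=eyes.grab_frame("side")[:,:,::-1];t=eyes.grab_frame("top")[:,:,::-1]
cv2.imwrite("pics/k13.png",np.hstack([cv2.resize(s[150:320,270:400],None,fx=3,fy=3,interpolation=cv2.INTER_CUBIC),cv2.resize(t[150:320,270:400],None,fx=3,fy=3,interpolation=cv2.INTER_CUBIC)]))
```

```text
t 14.3 p [ 0.5942 -0.0912  0.1258] x [ 0.4852 -0.1221 -0.8658] y [-0.3309  0.8909 -0.3111] q [ 0.0212  0.5402 -0.041   2.1776  2.0973  0.1709 -0.0783] F [ 4.6124  1.4791 -6.9318] w 0.04494917913096644
F tool [8.0593 1.9477 1.6632] [ 1.0616 -0.1052  0.4603]
```

View pics/k13.png

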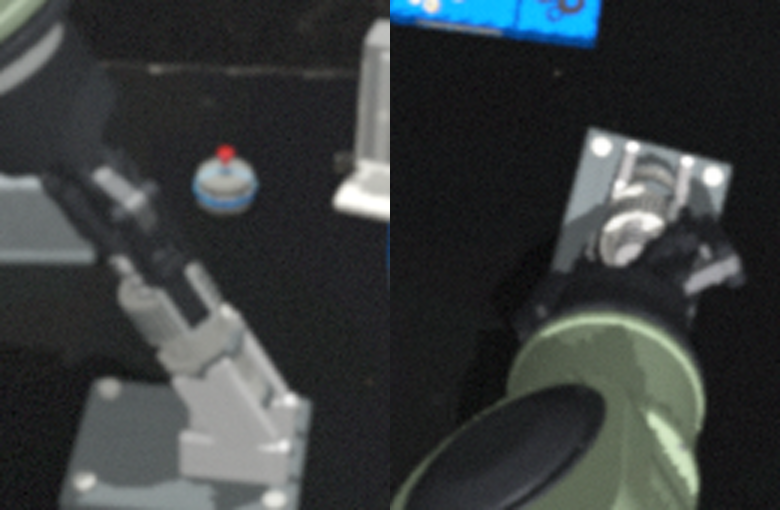

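Request:
step_arm --targets '[[[0.3, 0, 0, 0, 0, 0, 0.4], [0.6, 0, 0, 0, 0, 0, 0.4], [0.7, 0, 0, 0, 0, 0, 0.4], [0.7, 0, 0, 0, 0, 0, 0.4]]]'

```text
clock: 14.8
position: [0.5975, -0.0921, 0.1199]
tool_rot: [-0.668, 1.047, -0.246]
force: [-5.0, 3.3, 6.9]
grip_width: 0.0448
```

Run:
```python
from h import *
st()
s=bot.observe(); R=Rn.from_euler("xyz",s["tool_rot"]); print("F tool",R.inv().apply(s["force"]),R.inv().apply(s["moment"]))
```

```text
t 14.8 p [ 0.5975 -0.0921  0.1199] x [ 0.4854 -0.1219 -0.8657] y [-0.3289  0.892  -0.31  ] q [ 0.0405  0.5556 -0.0632  2.1706  2.1115  0.1843 -0.0895] F [-4.9922  3.3435  6.8826] w 0.04481859170783216
F tool [-8.7895  2.4907  0.1155] [1.0142 0.3854 0.5015]
```

Request:
step_arm --targets '[[[0, 0, 0, 0, 0, 0, 1], [0, 0, 0, 0, 0, 0, 1], [0, 0, 0, 0, 0, 0, 1], [0, 0, 0, 0, 0, 0, 1], [0, 0, 0, 0, 0, 0, 1]]]'

```text
clock: 15.3
position: [0.5975, -0.0921, 0.1198]
tool_rot: [-0.668, 1.047, -0.246]
force: [-0.7, -0.5, 0.3]
grip_width: 0.0855
```

Run:
```python
from h import *
from ik import a,h,P
st()
o=bot.observe();print((o["position"]-P)@a, o["position"]-P-((o["position"]-P)@a)*a)
R=Rn.from_euler("xyz",o["tool_rot"]).as_matrix()
print(row(P+.001*a,-a,R[:,1]))
s=eyes.grab_frame("side")[:,:,::-1];t=eyes.grab_frame("top")[:,:,::-1]
cv2.imwrite("pics/k14.png",np.hstack([cv2.resize(s[150:320,270:400],None,fx=3,fy=3,interpolation=cv2.INTER_CUBIC),cv2.resize(t[150:320,270:400],None,fx=3,fy=3,interpolation=cv2.INTER_CUBIC)]))
```

```text
t 15.3 p [ 0.5975 -0.0921  0.1198] x [ 0.4854 -0.1219 -0.8658] y [-0.329  0.892 -0.31 ] q [ 0.0405  0.5556 -0.0632  2.1706  2.1117  0.1842 -0.0896] F [-0.7033 -0.4838  0.3288] w 0.08552369004461839
-0.03275760663180162 [0.0011 0.0009 0.0005]
[-3.376, -0.027, -0.146, -0.0, 0.002, -0.001]
```

View pics/k14.png

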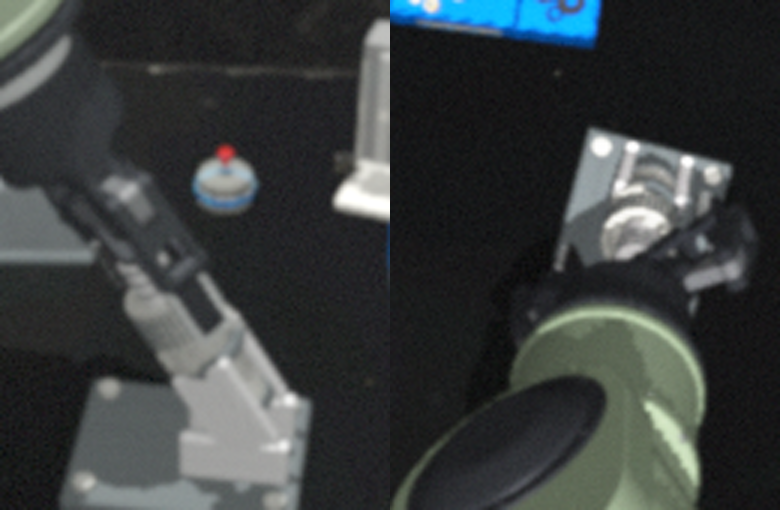

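Request:
step_arm --targets '[[[-2, 0, -0.05, 0, 0, 0, 1], [-3.4, 0, -0.1, 0, 0, 0, 1], [-3.4, 0, -0.1, 0, 0, 0, 1], [-3.4, 0, -0.1, 0, 0, 0, 0.15], [-3.4, 0, -0.1, 0, 0, 0, 0.15], [-3.4, 0, -0.1, 0, 0, 0, 0.15], [-3.4, 0, -0.1, 0, 0, 0, 0.15], [-3.4, 0, -0.1, 0, 0, 0, 0.15], [-3.4, 0, -0.1, 0, 0, 0, 0.15]]]' --grip_force 40

```text
clock: 16.3
position: [0.5801, -0.0884, 0.1486]
tool_rot: [-0.668, 1.047, -0.246]
force: [0.4, -0.2, -1.9]
grip_width: 0.0226
```

Run:
```python
from h import *
from ik import a,h,P
st()
o=bot.observe();R=Rn.from_euler("xyz",o["tool_rot"]); print("F tool",R.inv().apply(o["force"]))
s=eyes.grab_frame("side")[:,:,::-1];t=eyes.grab_frame("top")[:,:,::-1]
cv2.imwrite("pics/k15.png",np.hstack([cv2.resize(s[150:320,270:400],None,fx=3,fy=3,interpolation=cv2.INTER_CUBIC),cv2.resize(t[150:320,270:400],None,fx=3,fy=3,interpolation=cv2.INTER_CUBIC)]))
```

```text
t 16.3 p [ 0.5801 -0.0884  0.1486] x [ 0.485  -0.1219 -0.866 ] y [-0.3291  0.892  -0.3099] q [ 0.0307  0.478  -0.0611  2.2013  1.8564  0.165   0.1578] F [ 0.4479 -0.1736 -1.8984] w 0.022584695607157968
F tool [ 1.8823  0.286  -0.4579]
```

View pics/k15.png

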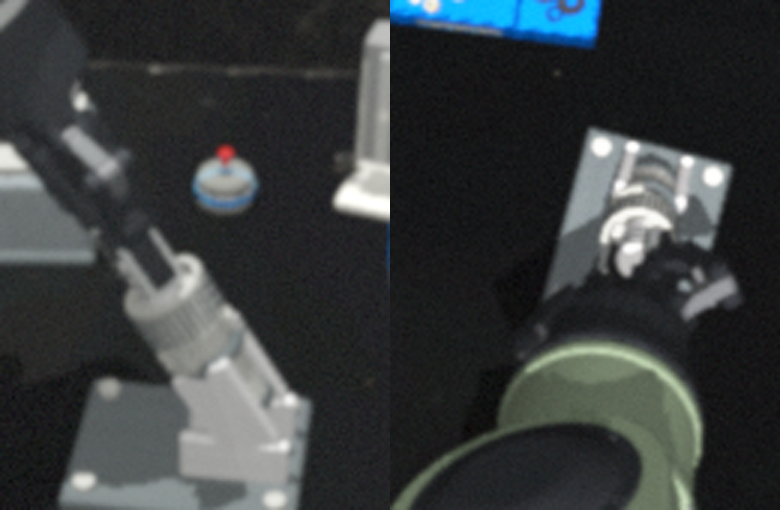

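Run:
```python
from h import *
from search import *
from ik import P
o=bot.observe();q=o["qpos"];R=Rn.from_euler("xyz",o["tool_rot"]).as_matrix()
print(np.array(track(q,o["position"]+.08*a,R,8)[1]))
```

```text
[[ 0.0247  0.4545 -0.0573  2.2088  1.7611  0.16    0.2501]
 [ 0.0251  0.4311 -0.0614  2.2154  1.6526  0.16    0.3566]
 [ 0.0219  0.4075 -0.0612  2.2216  1.542   0.16    0.4648]
 [ 0.0247  0.3839 -0.0684  2.227   1.4293  0.1649  0.5757]
 [ 0.0456  0.3605 -0.0977  2.2309  1.3272  0.1797  0.6778]
 [ 0.073   0.3376 -0.1341  2.234   1.2399  0.1977  0.7652]
 [ 0.1016  0.315  -0.1714  2.2365  1.1635  0.216   0.8413]
 [ 0.1298  0.2927 -0.2076  2.2385  1.0943  0.2341  0.9097]]
```

Request:
step_arm --targets '[[[-0.5, 0, 0, 0, 0, 0, 0.15], [-1, 0, 0, 0, 0, 0, 0.15], [-1.5, 0, 0, 0, 0, 0, 0.15], [-2, 0, 0, 0, 0, 0, 0.15]]]'

```text
clock: 16.8
position: [0.5703, -0.0859, 0.1661]
tool_rot: [-0.668, 1.047, -0.246]
force: [0.2, -0.3, -1.7]
grip_width: 0.0223
```

Run:
```python
from h import *
st()
```

```text
t 16.8 p [ 0.5703 -0.0859  0.1661] x [ 0.485  -0.1218 -0.866 ] y [-0.3292  0.892  -0.3098] q [ 0.0342  0.4307 -0.0728  2.215   1.645   0.1646  0.3656] F [ 0.1808 -0.2811 -1.6976] w 0.022338570873374514
```

Request:
step_arm --targets '[[[-0.7, 0, 0, 0, 0, 0, 0.15], [-1.4, 0, 0, 0, 0, 0, 0.15], [-2.1, 0, 0, 0, 0, 0, 0.15], [-2.8, 0, 0, 0, 0, 0, 0.15], [-3.5, 0, 0, 0, 0, 0, 0.15], [-4.3, 0, 0, 0, 0, 0, 0.15], [-5.2, 0, 0, 0, 0, 0, 0.15], [-6.2, 0, 0, 0, 0, 0, 0.15], [-6.2, 0, 0, 0, 0, 0, 0.15]]]'

```text
clock: 17.7
position: [0.54, -0.0785, 0.2206]
tool_rot: [-0.668, 1.046, -0.246]
force: [0.1, -0.9, -2.3]
grip_width: 0.0225
```

Run:
```python
from h import *
st()
s=eyes.grab_frame("side")[:,:,::-1];t=eyes.grab_frame("top")[:,:,::-1]
cv2.imwrite("pics/side16.png",s);cv2.imwrite("pics/top16.png",t)
cv2.imwrite("pics/k16.png",np.hstack([cv2.resize(s[130:320,240:390],None,fx=2.6,fy=2.6,interpolation=cv2.INTER_CUBIC),cv2.resize(t[150:340,270:420],None,fx=2.6,fy=2.6,interpolation=cv2.INTER_CUBIC)]))
```

```text
t 17.7 p [ 0.54   -0.0785  0.2206] x [ 0.4858 -0.122  -0.8655] y [-0.3285  0.8921 -0.3101] q [ 0.117   0.285  -0.1923  2.2399  1.0652  0.2316  0.9376] F [ 0.108  -0.934  -2.3477] w 0.022474962618047854
```

View pics/k16.png

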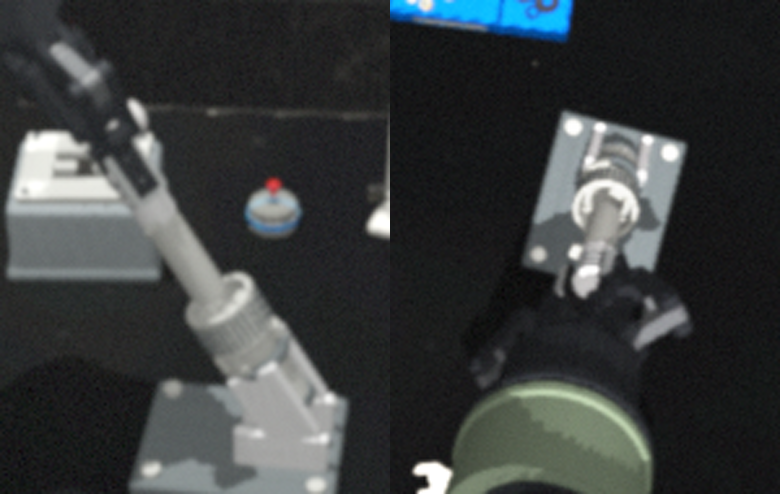

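Run:
```python
from h import *
from search import *
o=bot.observe();q=o["qpos"];R=Rn.from_euler("xyz",o["tool_rot"]).as_matrix()
q,s=track(q,o["position"]+.035*a,R,3);print(np.array(s))
th=.2;u=np.array([.859,-.512,0]);xd=np.sin(th)*u+np.array([0,0,-np.cos(th)]);y=np.array([.512,.859,0])
B=np.array([.484,-.289,.009]); T0=B-.101*xd
q,s=track(q,T0+[0,0,.14],rot(xd,y),8);print(np.array(s))
q,s=track(q,T0,rot(xd,y),4);print(np.array(s))
print(T0)
```

```text
[[ 0.1477  0.2611 -0.2307  2.2413  0.9953  0.2518  1.006 ]
 [ 0.1778  0.2353 -0.2677  2.2423  0.9258  0.272   1.0734]
 [ 0.2056  0.2095 -0.301   2.2426  0.859   0.2916  1.1378]]
[[ 0.2822  0.2126 -0.3257  2.221   0.7257  0.327   1.2008]
 [ 0.3525  0.2188 -0.3416  2.1957  0.6107  0.3667  1.2479]
 [ 0.4158  0.2281 -0.3484  2.1666  0.5121  0.4103  1.2803]
 [ 0.4722  0.2406 -0.347   2.1338  0.4277  0.4576  1.2996]
 [ 0.5225  0.2564 -0.3386  2.0974  0.3554  0.5081  1.3076]
 [ 0.5674  0.2753 -0.3245  2.0572  0.2933  0.5615  1.3057]
 [ 0.6078  0.2973 -0.3059  2.0134  0.2392  0.6174  1.2953]
 [ 0.6445  0.3224 -0.2839  1.966   0.1915  0.6756  1.2779]]
[[ 0.626   0.3707 -0.2651  2.003   0.2245  0.5926  1.2457]
 [ 0.6019  0.4236 -0.2381  2.0348  0.2596  0.5091  1.2113]
 [ 0.5719  0.4808 -0.2023  2.0611  0.2944  0.4251  1.1766]
 [ 0.5367  0.5424 -0.1584  2.0818  0.3254  0.3404  1.1446]]
[ 0.4668 -0.2787  0.108 ]
```

Request:
step_arm --targets '[[[-1, 0, 0, 0, 0, 0, 0.15], [-2, 0, 0, 0, 0, 0, 0.15], [-3, 0, 0, 0, 0, 0, 0.15], [-3.5, 0, 0, 0, 0, 0, 0.15]]]'

```text
clock: 18.2
position: [0.5232, -0.0744, 0.2501]
tool_rot: [-0.668, 1.047, -0.247]
force: [0.8, -0.9, -2.5]
grip_width: 0.0223
```

Run:
```python
from h import *
st()
th=.2;u=np.array([.859,-.512,0]);xd=np.sin(th)*u+np.array([0,0,-np.cos(th)]);y=np.array([.512,.859,0])
B=np.array([.484,-.289,.009]); T0=B-.101*xd
print(row(T0+[0,0,.14],xd,y))
```

```text
t 18.2 p [ 0.5232 -0.0744  0.2501] x [ 0.4852 -0.1221 -0.8658] y [-0.3285  0.8922 -0.3099] q [ 0.2073  0.2093 -0.3027  2.2423  0.8591  0.2922  1.1382] F [ 0.7865 -0.8934 -2.5494] w 0.02226153066581745
[-0.06, -16.311, -13.546, 0.935, 0.349, 0.008]
```

Request:
step_arm --targets '[[[0, -2.7, -2.3, 0.156, 0.058, 0, 0.15], [0, -5.4, -4.5, 0.31, 0.116, 0, 0.15], [0, -8.1, -6.8, 0.467, 0.174, 0, 0.15], [0, -10.9, -9.0, 0.62, 0.233, 0.01, 0.15], [0, -13.6, -11.3, 0.78, 0.29, 0.01, 0.15], [-0.06, -16.3, -13.5, 0.935, 0.349, 0.01, 0.15], [-0.06, -16.3, -13.5, 0.935, 0.349, 0.01, 0.15], [-0.06, -16.3, -13.5, 0.935, 0.349, 0.01, 0.15], [-0.06, -16.3, -13.5, 0.935, 0.349, 0.01, 0.15]]]'

```text
clock: 19.1
position: [0.4672, -0.278, 0.2475]
tool_rot: [0.004, 1.371, -0.53]
force: [-0.0, -0.0, -1.9]
grip_width: 0.0224
```

Run:
```python
from h import *
st()
th=.2;u=np.array([.859,-.512,0]);xd=np.sin(th)*u+np.array([0,0,-np.cos(th)]);y=np.array([.512,.859,0])
B=np.array([.484,-.289,.009]); T0=B-.101*xd
print(row(T0+[0,0,.14],xd,y))
o=bot.observe();R=Rn.from_euler("xyz",o["tool_rot"]).as_matrix(); b=o["position"]+.101*R[:,0]; print("bottom",b,proj("side",b),proj("top",b))
s=eyes.grab_frame("side")[:,:,::-1];t=eyes.grab_frame("top")[:,:,::-1]
cv2.imwrite("pics/side17.png",s);cv2.imwrite("pics/top17.png",t)
cv2.imwrite("pics/k17.png",np.hstack([cv2.resize(s[230:430,190:340],None,fx=2.6,fy=2.6,interpolation=cv2.INTER_CUBIC),cv2.resize(t[180:380,370:520],None,fx=2.6,fy=2.6,interpolation=cv2.INTER_CUBIC)]))
```

```text
t 19.1 p [ 0.4672 -0.278   0.2475] x [ 0.1712 -0.1002 -0.9801] y [0.5086 0.861  0.0008] q [ 0.6395  0.3227 -0.2787  1.9665  0.187   0.674   1.2852] F [-0.0247 -0.0112 -1.8851] w 0.022448335640056032
[-0.047, -0.086, 0.011, 0.004, -0.0, -0.002]
bottom [ 0.4845 -0.2881  0.1485] [255.3568 329.2771] [464.8844 291.9282]
```

View pics/k17.png

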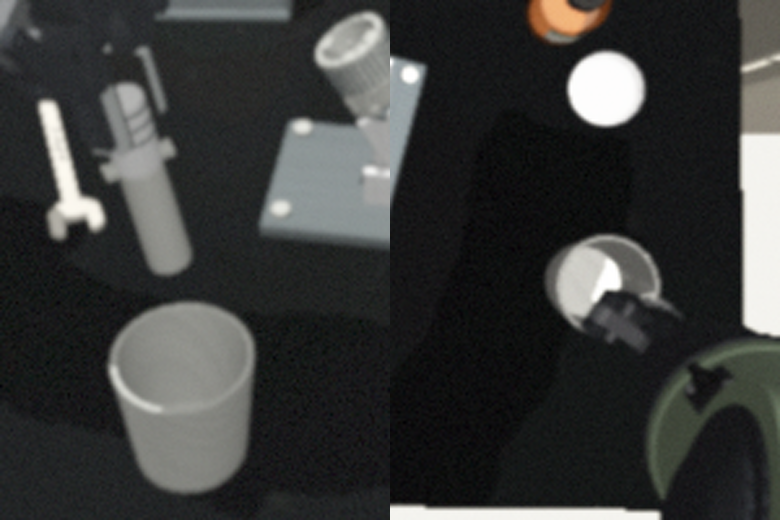

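Run:
```python
from h import *
th=.2;u=np.array([.859,-.512,0]);xd=np.sin(th)*u+np.array([0,0,-np.cos(th)]);y=np.array([.512,.859,0])
B=np.array([.484,-.289,.009]); T0=B-.101*xd
for z in(.10,.05,.02,0): print(row(T0+[0,0,z],xd,y))
```

```text
[3.911, -0.115, -0.77, 0.004, -0.0, -0.002]
[8.812, -0.12, -1.763, 0.004, -0.0, -0.002]
[11.752, -0.123, -2.359, 0.004, -0.0, -0.002]
[13.712, -0.126, -2.756, 0.004, -0.0, -0.002]
```

Request:
step_arm --targets '[[[2, -0.1, -0.4, 0, 0, 0, 0.15], [3.9, -0.1, -0.77, 0, 0, 0, 0.15], [5.9, -0.1, -1.17, 0, 0, 0, 0.15], [7.9, -0.1, -1.57, 0, 0, 0, 0.15], [9.8, -0.1, -1.96, 0, 0, 0, 0.15], [11.3, -0.1, -2.26, 0, 0, 0, 0.15], [12.5, -0.1, -2.5, 0, 0, 0, 0.15], [13.2, -0.1, -2.65, 0, 0, 0, 0.15], [13.2, -0.1, -2.65, 0, 0, 0, 0.15]]]'

```text
clock: 20.1
position: [0.4667, -0.2781, 0.1126]
tool_rot: [0.005, 1.372, -0.528]
force: [-0.2, -0.1, -1.8]
grip_width: 0.0225
```

Run:
```python
from h import *
st()
s=eyes.grab_frame("side")[:,:,::-1];t=eyes.grab_frame("top")[:,:,::-1]
cv2.imwrite("pics/side18.png",s);cv2.imwrite("pics/top18.png",t)
cv2.imwrite("pics/k18.png",np.hstack([cv2.resize(s[230:430,190:340],None,fx=2.6,fy=2.6,interpolation=cv2.INTER_CUBIC),cv2.resize(t[180:380,370:520],None,fx=2.6,fy=2.6,interpolation=cv2.INTER_CUBIC)]))
```

```text
t 20.1 p [ 0.4667 -0.2781  0.1126] x [ 0.1708 -0.0996 -0.9803] y [0.5075 0.8616 0.0009] q [ 0.5468  0.5341 -0.1712  2.0791  0.3244  0.3533  1.1515] F [-0.228  -0.094  -1.8324] w 0.02247152562040514
```

View pics/k18.png

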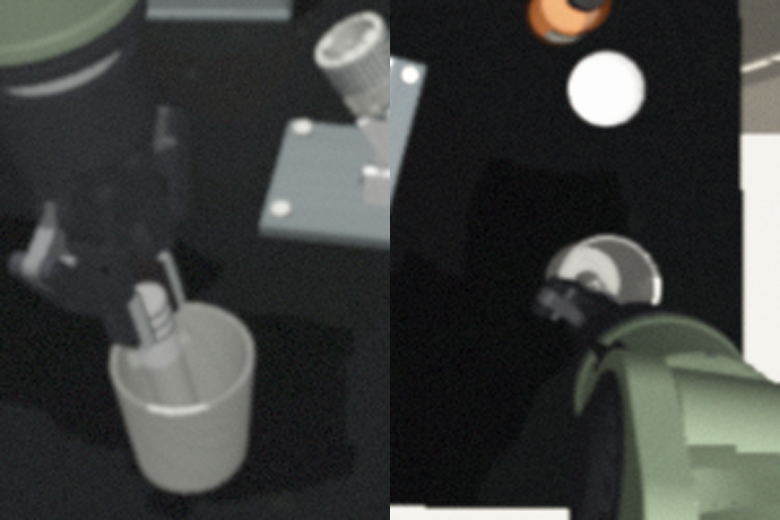

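Request:
step_arm --targets '[[[0.25, 0, -0.05, 0, 0, 0, 0.15], [0.5, 0, -0.1, 0, 0, 0, 0.15], [0.5, 0, -0.1, 0, 0, 0, 0.15]]]'

```text
clock: 20.5
position: [0.4671, -0.2785, 0.1085]
tool_rot: [0.005, 1.37, -0.528]
force: [0.7, 0.3, -2.2]
grip_width: 0.0229
```

Request:
step_arm --targets '[[[0.2, 0, -0.04, 0, 0, 0, 0.15], [0.3, 0, -0.06, 0, 0, 0, 0.15], [0.3, 0, -0.06, 0, 0, 0, 0.15]]]'

```text
clock: 20.8
position: [0.4686, -0.2793, 0.107]
tool_rot: [0.006, 1.366, -0.527]
force: [-3.6, 1.7, 25.6]
grip_width: 0.0227
```

Request:
step_arm --targets '[[[-0.1, 0, 0, 0, 0, 0, 0.15], [-0.1, 0, 0, 0, 0, 0, 0.4], [-0.1, 0, 0, 0, 0, 0, 0.7], [-0.1, 0, 0, 0, 0, 0, 1], [-0.1, 0, 0, 0, 0, 0, 1], [-0.1, 0, 0, 0, 0, 0, 1]]]'

```text
clock: 21.4
position: [0.4683, -0.2792, 0.1079]
tool_rot: [0.006, 1.366, -0.527]
force: [0.6, -0.4, -0.2]
grip_width: 0.0856
```

Run:
```python
from h import *
st()
s=eyes.grab_frame("side")[:,:,::-1];t=eyes.grab_frame("top")[:,:,::-1]
cv2.imwrite("pics/k19.png",np.hstack([cv2.resize(s[230:430,190:340],None,fx=2.6,fy=2.6,interpolation=cv2.INTER_CUBIC),cv2.resize(t[180:380,370:520],None,fx=2.6,fy=2.6,interpolation=cv2.INTER_CUBIC)]))
```

```text
t 21.4 p [ 0.4683 -0.2792  0.1079] x [ 0.1754 -0.1021 -0.9792] y [0.5082 0.8612 0.0012] q [ 0.5401  0.5435 -0.162   2.0809  0.3309  0.3361  1.1445] F [ 0.6109 -0.4488 -0.1711] w 0.08563873978626768
```

View pics/k19.png

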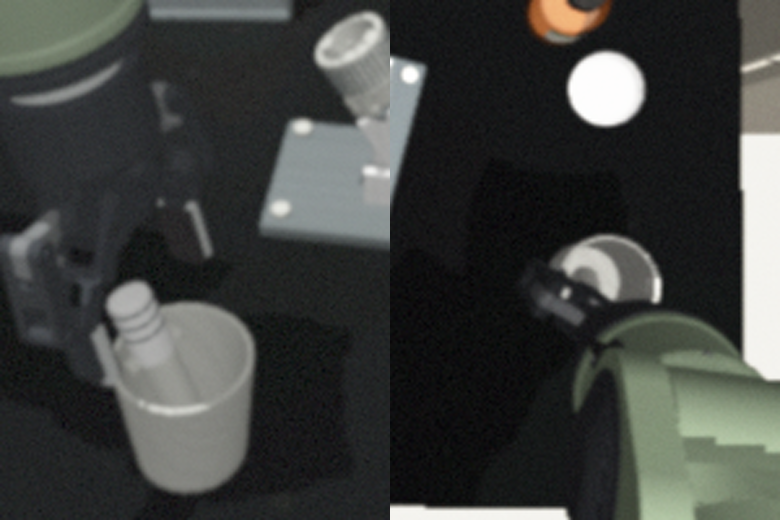

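Request:
step_arm --targets '[[[-1, 0, 0, 0, 0, 0, 1], [-3, 0, 0, 0, 0, 0, 1], [-6, 0, 0, 0, 0, 0, 1], [-10, 0, 0, 0, 0, 0, 1], [-14, 0, 0, 0, 0, 0, 1], [-16, 0, 0, 0, 0, 0, 1], [-16, 0, 0, 0, 0, 0, 1]]]'

```text
clock: 22.2
position: [0.4407, -0.2631, 0.2682]
tool_rot: [0.005, 1.361, -0.529]
force: [-0.8, -0.3, -0.2]
grip_width: 0.0853
```

Run:
```python
from h import *
st()
s=eyes.grab_frame("side")[:,:,::-1];t=eyes.grab_frame("top")[:,:,::-1]
cv2.imwrite("pics/side20.png",s);cv2.imwrite("pics/top20.png",t)
```

```text
t 22.2 p [ 0.4407 -0.2631  0.2682] x [ 0.1796 -0.1049 -0.9781] y [0.5084 0.8611 0.001 ] q [ 0.6664  0.2443 -0.306   2.0186  0.1648  0.6883  1.2971] F [-0.7946 -0.2776 -0.2292] w 0.08526437195966884
```

View pics/side20.png

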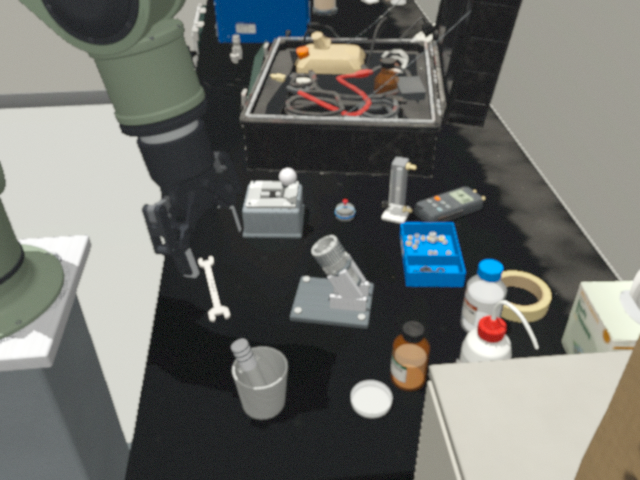

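View pics/top20.png

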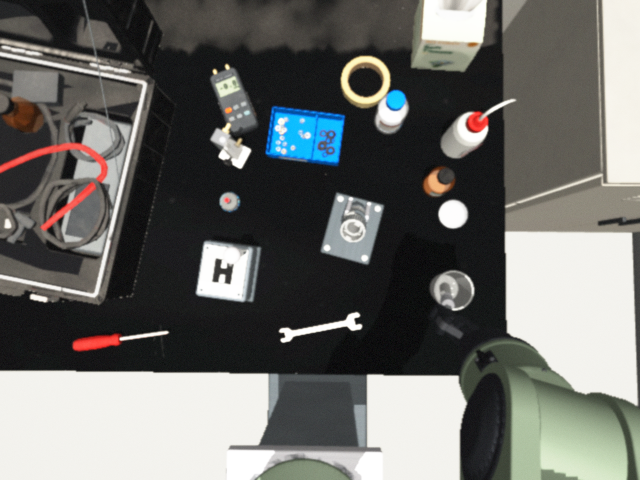

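Run:
```python
from h import *
s=cv2.imread("pics/side20.png");t=cv2.imread("pics/top20.png");s0=cv2.imread("pics/side0.png")
f=lambda im,x,y:cv2.resize(im[y:y+100,x:x+85],None,fx=3,fy=3,interpolation=cv2.INTER_CUBIC)
cv2.imwrite("pics/f.png",np.hstack([f(s0,305,220),f(s,305,220),f(t,190,220)]))
cv2.imwrite("pics/f2.png",np.hstack([f(s,240,155),f(s,220,325),f(t,410,240)]))
P,e=tri(288.5,175.5,232.7,255.5);d=P-[.516,.157,0];y=-.127
print(P,e,"sel",d[0]*np.cos(y)+d[1]*np.sin(y),-d[0]*np.sin(y)+d[1]*np.cos(y))
```

```text
[0.5469 0.1266 0.1281] 0.004657061096381225 sel 0.03451619395898719 -0.026208714658076435
```

View pics/f.png

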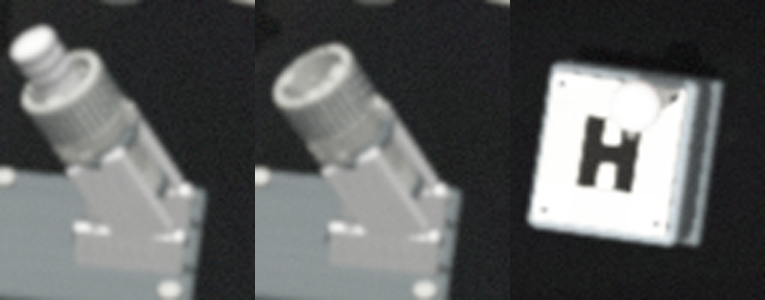

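View pics/f2.png

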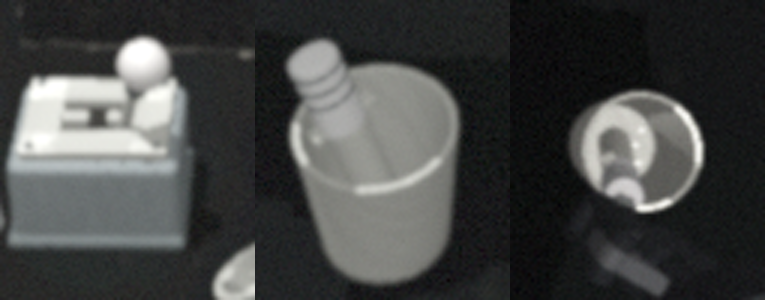

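Run:
```python
from workcell import bot
print(bot.job_done())
```

```text
the job is handed in; nothing more can be done
None
```

The changeover is done and handed in at about 22 s on the robot's clock. The lever was shifted first, then the collar opened, then the tube moved.

- **Lever:** I moved it out of the left slot, across neutral and forward in the right slot until it met the stop. In the last pictures the knob is 34.5 mm forward and 26 mm to the right, which is fully forward. The two camera views disagreed by about 4.7 mm on that point.
- **Collar:** I pulled it back 11 mm, turned it 1.32 rad anticlockwise until it met the stop (about 1 N m), and lowered it onto its open rest. It pushed back there before I let go, and the last picture shows it sitting a few millimetres higher than when locked. I didn't measure its final turn angle after release.
- **Tube:** I drew it out along the axis and set it in the beaker. It touched the floor with about 26 N, a little harder than I meant. It now stands leaning on the near wall, head up and out.
- **Other things:** The beaker is upright, and it and the bystanders look unmoved in the final pictures. The gripper is open and well clear of everything.

The first grasp on the knob was about 5 mm off centre and dragged the lever a few millimetres within its slot. I re-gripped before shifting it.

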